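Lock down the lid of the lint trap with its quarter-turn bolt

ROBOT

A 7-joint arm with a two-finger parallel gripper is mounted at the origin on a cart in front of the work surface, level with it; the furniture and walls round the work are solid. World frame = base frame: x ahead of the robot, y to its left, z up, the work surface at z = 0. Lengths are in m, angles in rad, forces in N, time in s.
With the tool pointing down it reaches from about 0.35 to 0.9 m from the base axis. Payload 8.1 kg.
Tool frame: the origin (TCP) lies between the finger pads; the fingertips stand 17 mm ahead of it and the grasp point (between the pads) lies 2 mm behind it (robot.finger_overhang is the distance from the TCP to the fingertips, in m); z points along the fingers, y is the direction in which the jaws open and shut (so a half turn about z gives the same grasp; the last joint's range is limited). The gripper opens to 85 mm and grips with 20 to 120 N. Pads are 22 mm wide; open, the fingers measure 114 mm over their backs; the gripper's body (76 mm by 85 mm) begins 54 mm behind the grasp point. The pads swing forward as they close: fully open they stand 13 mm farther back than shut.
Start: joints at [1.16, 0.434, 0.025, 1.573, -0.012, 1.134, -0.075], TCP at [0.189, -0.596, 0.217] pointing down, gripper open.
Joint ranges: [-2.62, 2.62], [-0.44, 2.09], [-1.27, 1.32], [0.08, 2.57], [-1.32, 4.46], [0.12, 2], [-2.74, 2.74]. Speed limits (rad/s): [2.22, 2.22, 3.01, 3.01, 3.14, 3.14, 3.14].

INTERFACE

Orientations are given as a 3x3 rotation matrix whose columns are the frame's x, y, z axes.
In Python, from station import robot, vision, ticket gives the robot as it stands.
- The arm moves only by the tool apply_moves, never from a script. Its argument "increments" is a list that holds one entry, the list of rows, each a list of 4 numbers: the shift along the tool's x, y, z in cm, then the turn about the tool's z in degrees. A call has 1 to 5 rows; each row shifts and turns the commanded pose from where the row before left it, along the tool's axes as they then stand; what a row does not reach is not made up. A row lasts 1/12 s, in which the tool goes at most 41.7 mm and 7.16 degrees, less where a joint would pass 70% of its speed; a pose out of reach is approached as far as the arm can. A call with a gripper value outside its range is refused whole. "claw" is the finger opening in cm, from 0 to 8.54, set as the call begins (left out, the last holds). The fingers move at their own pace and stop on an object; "grip_force" is the grip in N (left out, the last holds). Time passes only in rows, so rows that do not move let the fingers close. It gives the time, the measured TCP pose, the force and the opening at its end, in the units of the state.
- robot.read_state(): the state, without advancing time (a new reading comes with each control period).
- vision.snapshot(name): name is "scene" or "top" or "wrist"; returns a dict with "image" (480x640x3 uint8, red, green, blue), "z_map" (480x640 float32, m along the optical axis (not along the pixel's ray), 0 where there is no reading), "K" (3x3 intrinsics, pixels), "k1" (the pictures are not rectified: a ray, as slopes to the right and down, at radius r is drawn at 1 + k1 r^2 times it, then the intrinsics apply), "rvec" (rotation vector, rad) and "tvec" (3), from world to camera coordinates, as OpenCV has them; the wrist camera has in their place "tool_from_camera" (4x4, takes a point from camera to tool coordinates, whose origin is the TCP and whose axes are the flange's). Camera axes: x right, y down, z forward; pixel columns grow to the right and rows downward; lengths in m; the calibration is good to about 2 mm. A picture is of the moment at which its call begins: read the wrist's pose just before it.
- ticket.close_job(): hands the job in, once; it reports no verdict.
The state is a dict: "clock": time; "qpos": joint angles; "joint_velocities": joint speeds; "tau": joint torques, N m; "position": TCP position; "tool_rot": TCP orientation; "contact_force": force on the tool from outside, world axes, zero at the start; "wrist_torque": the same for the moment, N m; "grip_width": opening from 0.0 (shut) to 1.0 (fully open).
Only numpy, scipy, OpenCV 4.12 (cv2) and the standard library are available. Lean on these libraries where they do the work, as an engineer would, in place of code of your own. Each camera call takes 0.05 s, during which the arm holds its last target. There are 200 camera calls.

TASK

The lid of the lint trap still has to be locked: stand the T-handled lock bolt with the cross lugs in the mouth on the lid, turn it until you feel the lugs drop into their hidden slot, push it in against its spring and give it a quarter turn clockwise to the stop, then let go so that it springs up into its seat and stays locked. Leave the other things on the bench where they are.

Things in the scene. Friction and masses are not known exactly. Their poses are not given: they have to be found in the camera images.
- bolt: The lock bolt: 157 mm long steel bolt with a black T-handle, 0.2 to 0.3 kg, loose, lying level on the bench at the start, its axis 13 mm up. Origin: at mid length, on the bench under the axis, which runs through (0, 0, 13 mm). +x points along the axis from the foot (x = -78.5 mm) to the handle's top (x = +78.5 mm); y runs along the T-handle, parallel to the lugs.
- bolt_foot (a point): Tip of the bolt's nose, on its axis (axes as the bolt's). Distances along the bolt are given from here: tapered nose and 12 mm shank 0 to 30 mm, lugs at 8 mm, sleeve 30 to 139 mm, pressure plate 56 to 63 mm, T-handle 139 to 157 mm.
- bolt_lugs (a point): Middle of the two lugs, 8 mm from the foot: a 6 mm thick cross pin, 25 mm over its ends along y, parallel to the T-handle.
- bolt_grip (a point): On the axis, 93 mm from the foot, in the free part of the round sleeve (26 mm thick) between pressure plate and handle. Here the lying bolt can be taken across the sleeve with the gripper leaning back some 45 degrees over the handle; leaning 45 degrees the other way then holds it upright. To turn it, take it anew from straight above by the handle.
- bolt_handle (a point): Centre of the T-handle, on the axis, 148 mm from the foot. The handle is a rounded bar 78 mm long (y), 26 mm thick (z) and 18 mm high (x).
- spring_plate (a joint): Travel (m) of the bolt's spring pressure plate, 56 (y) x 26 x 7 mm: 0 at rest, its underside 56 mm from the foot; it slides up to 0.013 towards the handle. The spring takes about 4.4 N to start and 0.4 N more per mm. It bears on the rim of the trap's mouth when the bolt is pushed in.
- trap: The lint trap: fixed grey sheet-steel box with its lid on, 160 (x) x 254 mm (y, with foot flanges), lid top 70 mm above the bench, hose spigot at +x. Origin: centre of its underside, on the bench, z up. The mouth in the middle of the lid leads straight down the z axis into a guide tube of 31 mm bore and so to the lock plate.
- trap_mouth (a point): Centre of the round steel mouth in the lid at its rim, 80 mm above the bench; rim 52 mm across, flaring into the 31 mm bore. Axes as the trap's.
- trap_plate (a point): Centre of the top of the lock plate at the bottom of the guide tube, 33 mm above the bench, out of sight. A middle hole takes the nose; a slot 10 mm wide takes the lugs. The slot's direction differs each time, anywhere within 0.5 rad of the trap's y axis (not shown by this point's axes). With the lugs across it the bolt stands on the plate, foot 28 mm above the bench.
- trap_seat (a point): Where the foot is when locked, 18 mm above the bench. Lugs within 0.15 rad of the slot: the bolt sinks to foot 24 mm (pressure plate on the mouth), and 9 N pushes it to 11-15 mm, where it turns clockwise seen from above, 1.57 rad to a solid stop. Let go there it rises into seat notches, foot 18 mm. Let go over 0.2 rad short of it, it stays at 15 mm, unseated; in line with the slot it rises to 24 mm.
- emery_block: The emery block (51 x 81 x 22 mm), loose; a bystander to be left in place. Origin: centre of its underside.
- polish_bar: The bar of polishing compound (33 x 90 x 31 mm), loose; a bystander to be left in place. Origin: centre of its underside.
- t_spanner: The T-handled socket spanner, loose; a bystander to be left in place. It looks like the bolt at first sight, but is slim (10 mm shaft, 18 mm thick handle 82 mm long, 146 mm long in all) and has no lugs, sleeve or pressure plate; it does not belong in the trap.
- bottle: The glue bottle, loose; a bystander to be left in place. Upright, 45 mm across, 184 mm tall.
- flap_wheel: The flap wheel, loose; a bystander to be left in place. Standing on its wheel, 120 mm across, spindle up, 187 mm tall.

How it is judged:
On the way, in this order (a step that is already met when the one before it is completed fails the run):
1. the bolt stands upright in the guide tube, its nose at the lock plate (x of bolt_foot in the frame of trap between -0.004 and 0.004 m and y of bolt_foot in the frame of trap between -0.004 and 0.004 m and angle between bolt's own x axis and vertical below 0.12 rad and z of bolt_foot in the frame of trap below 0.0315 m), for 0.1 s.
2. the bolt is pushed in through the slot against its spring (x of bolt_foot in the frame of trap between -0.004 and 0.004 m and y of bolt_foot in the frame of trap between -0.004 and 0.004 m and angle between bolt's own x axis and vertical below 0.12 rad and z of bolt_foot in the frame of trap below 0.0163 m), for 0.1 s.
At the end, for the whole second after the job is handed in: The bolt stands upright (within 0.12 rad) and centred (within 4 mm) in the trap, locked and sprung up into its seat notches: foot 16.4 to 19.6 mm above the trap's underside (18 mm nominal), at rest, let go (x of bolt_foot in the frame of trap between -0.004 and 0.004 m and y of bolt_foot in the frame of trap between -0.004 and 0.004 m and angle between bolt's own x axis and vertical below 0.12 rad and z of bolt_foot in the frame of trap between 0.0164 and 0.0196 m and linear speed of bolt below 0.01 m/s and angular speed of bolt below 0.1 rad/s); the robot touches nothing.
It fails at once if a bystander (emery block, polish bar, T-spanner, glue bottle, flap wheel) is moved more than 30 mm (distance of any of emery_block, polish_bar, t_spanner, bottle, flap_wheel from where it was at the start of the episode above 0.03 m).
It also fails if it takes over 72 s, if anything falls off the work surface, if the arm or the gripper's body presses on something with over 40 N, if the wrist force passes 120 N, or if a joint passes its speed limit or range.

## Working session

There is one attempt and no reset: what is moved stays moved. The work goes in short steps, Python scripts to look and compute and a tool call to move; the robot and the scene stay as the last step left them, time stands still between calls to the robot, and variables do not carry over. Pictures are saved under pics/ and viewed, about 8 in all and at most 12, crops included, and the job is handed in when it is done.

Besides the shell and the picture viewer there is one more tool, called as a command line: name --argument value ..., lists and objects as JSON in quotes. apply_moves: Moves the arm, as the interface text tells. Its arguments: {"type":"object","properties":{"increments":{"type":"array"},"claw":{"type":"number"},"grip_force":{"type":"number"}},"required":["increments"]}

```bash
ls; mkdir -p pics
python3 - <<'E'
from station import robot, vision, ticket
import cv2,numpy as np
s=robot.read_state();print(s)
for n in("scene","top"):
    v=vision.snapshot(n);cv2.imwrite(f"pics/{n}0.png",v["image"][:,:,::-1]);print(n,v["K"],v["k1"],v["rvec"],v["tvec"])
    np.savez(f"{n}0.npz",**v)
E
```

```text
pics
{'clock': 0.0, 'qpos': array([ 1.16040988,  0.43522076,  0.02496913,  1.57409699, -0.01164195,
        1.13402207, -0.07509647]), 'joint_velocities': array([-4.45631310e-05, -3.62744006e-04,  2.38830457e-03, -3.60394099e-04,
        1.17353709e-04,  1.33195971e-04, -1.87211599e-04]), 'tau': array([-8.85214049e-04, -6.70465708e+01,  1.02465101e+00, -3.16213346e+01,
        1.55090389e-02,  1.25130962e-02, -5.33753598e-05]), 'position': array([ 0.18913991, -0.59512965,  0.21662737]), 'tool_rot': array([[ 9.53030871e-01,  3.02872607e-01, -5.84735753e-04],
       [ 3.02873153e-01, -9.53029710e-01,  1.49155556e-03],
       [-1.05519222e-04, -1.59859926e-03, -9.99998717e-01]]), 'contact_force': array([-0.12255538, -0.51094979, -0.58877351]), 'wrist_torque': array([ 0.01659033,  0.04127772, -0.01002843]), 'grip_width': 1.001908671221473}
scene [[470.57747575   0.         318.12632599]
 [  0.         470.57747575 240.08224416]
 [  0.           0.           1.        ]] -0.0941731960202882 [ 0.77574443 -2.35203164  1.38607725] [0.37501619 0.26204893 0.79340565]
top [[584.63948911   0.         314.90290797]
 [  0.         584.63948911 234.9020446 ]
 [  0.           0.           1.        ]] 0.02789099914332657 [ 2.14897958 -2.12296916  0.1838426 ] [-0.10063497  0.53316058  1.12004381]
```

View pics/top0.png

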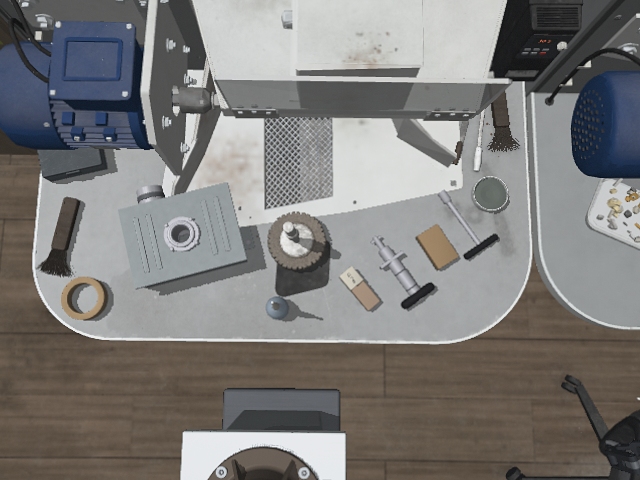

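View pics/scene0.png

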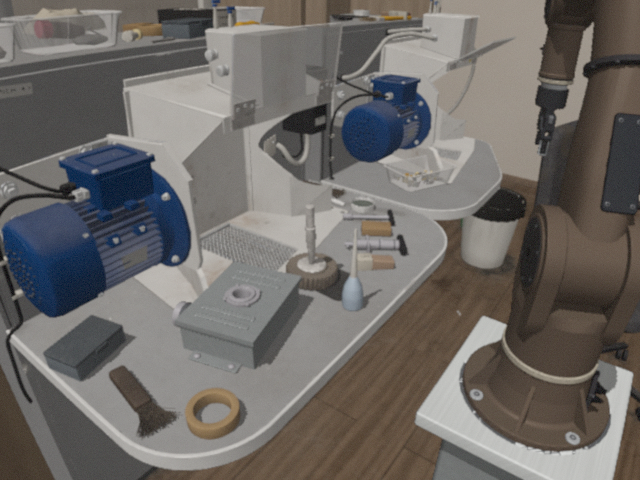

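The top view shows the bolt with its handle at about (418,296) and its foot at about (377,240). The slim spanner is at (470,225), the trap mouth at (182,234), the flap wheel at (298,240) and the bottle at (277,307).

```bash
cat > h.py <<'E'
import numpy as np,cv2
def ray(v,uv):
    K=v["K"];k1=float(v["k1"]);d=np.array([(uv[0]-K[0,2])/K[0,0],(uv[1]-K[1,2])/K[1,1]]);s=d.copy()
    for _ in range(20): s=d/(1+k1*(s@s))
    return np.array([s[0],s[1],1.])
def pt(v,uv,z):
    R=cv2.Rodrigues(np.array(v["rvec"],float))[0];t=np.array(v["tvec"]).ravel()
    c=-R.T@t;d=R.T@ray(v,uv);return c+d*(z-c[2])/d[2]
def depthpts(v):
    """world points of every pixel"""
    K=v["K"];vv,uu=np.mgrid[:480,:640]
    d=np.stack([(uu-K[0,2])/K[0,0],(vv-K[1,2])/K[1,1]],-1);s=d.copy();k1=float(v["k1"])
    for _ in range(15): s=d/(1+k1*(s**2).sum(-1,keepdims=True))
    Z=v["z_map"];P=np.concatenate([s*Z[...,None],Z[...,None]],-1)
    if "rvec" in v:
        R=cv2.Rodrigues(np.array(v["rvec"],float))[0];t=np.array(v["tvec"]).ravel();return (P-t)@R
    return P
E
python3 - <<'E'
from h import *
v=dict(np.load("top0.npz"));P=depthpts(v);im=v["image"]
for n,uv,z in [("mouth",(182,234),.08),("handle",(418,296),.013),("foot",(377,240),.013),("bottle",(277,307),.1),("wheel",(298,240),.03),("polish",(361,289),.03),("spigot",(149,192),.05)]:
    print(n,pt(v,uv,z).round(4),P[uv[1],uv[0]].round(4))
# bolt points above bench
m=np.zeros((480,640),bool);m[228:315,365:440]=1
m&=(P[...,2]>.006)&(P[...,2]<.05)
n,l,st,c=cv2.connectedComponentsWithStats(m.astype(np.uint8))
for i in range(1,n):
    if st[i,4]>60: print(st[i],c[i],P[l==i].mean(0).round(4))
# handle: black
b=m&(im.max(-1)<50)
h=P[b];print(b.sum(),np.median(h,0),cv2.minAreaRect((h[:,:2]*1000).astype(np.float32)))
ys,xs=np.nonzero(b);print(cv2.minAreaRect(np.c_[xs,ys].astype(np.float32)))
# mouth rim
w=(P[...,2]>.076)&(P[...,2]<.084);w[:200]=0;w[270:]=0;w[:,:150]=0;w[:,215:]=0
h=P[w];print(w.sum(),h.mean(0),cv2.minEnclosingCircle((h[:,:2]*1000).astype(np.float32)),cv2.minAreaRect((h[:,:2]*1000).astype(np.float32)))
w=(P[...,2]>.06)&(P[...,2]<.085);w[:170]=0;w[300:]=0;w[:,:100]=0;w[:,255:]=0
h=P[w];print(w.sum(),cv2.minAreaRect((h[:,:2]*1000).astype(np.float32)))
cr=im[190:320,330:510];cv2.imwrite("pics/c1.png",cv2.resize(cr,None,fx=4.4,fy=4.4)[:,:,::-1])
E
```

```text
mouth [0.527  0.1621 0.08  ] [0.5346 0.1724 0.0347]
handle [ 0.4177 -0.3032  0.013 ] [ 0.4166 -0.3     0.0304]
foot [ 0.5308 -0.2214  0.013 ] [ 0.5301 -0.2209  0.0171]
bottle [ 0.3884 -0.0252  0.1   ] [ 0.3887 -0.0247  0.0928]
wheel [ 0.526  -0.0602  0.03  ] [ 0.5231 -0.0607  0.0486]
polish [ 0.429  -0.1871  0.03  ] [ 0.4298 -0.1879  0.0199]
spigot [0.6164 0.2389 0.05  ] [0.6146 0.2368 0.0572]
[415 228  25  41 583] [430.87478559 244.00686106] [ 0.5226 -0.3296  0.0214]
[ 371  235   64   74 1224] [402.00735294 274.71078431] [ 0.4594 -0.2699  0.0231]
[365 283  15  28 229] [369.6768559  297.95196507] [ 0.4119 -0.2049  0.0235]
285 [ 0.41865756 -0.29924418  0.02523185] ((418.34661865234375, -300.4057312011719), (16.666784286499023, 74.31083679199219), 36.488433837890625)
((417.3887634277344, 295.3482971191406), (8.440372467041016, 37.41719436645508), 53.74616622924805)
547 [0.52929366 0.16462835 0.07893288] ((526.4129028320312, 164.1546173095703), 70.85884094238281) ((525.1063842773438, 161.888427734375), (129.4027862548828, 113.6348876953125), 10.795510292053223)
9264 ((549.5375366210938, 171.88302612304688), (205.98959350585938, 220.9730682373047), 15.691234588623047)
```

View pics/c1.png

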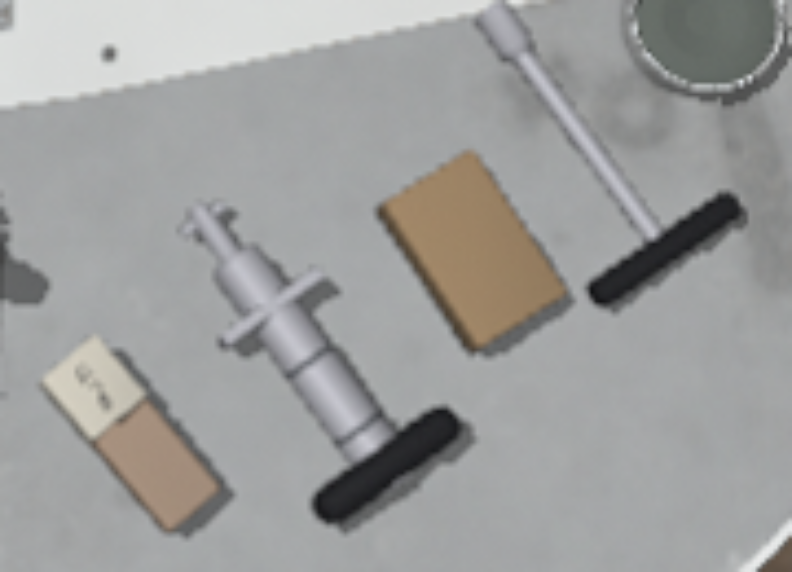

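The bolt lies between the polish bar and the emery block. Its axis runs about 35–36° from world x, with the handle centre near (0.418, -0.300). My moves can't tilt the tool, so I plan to take the handle by its two ends from above. The bolt can then pivot in the grip and hang upright.

apply_moves --increments '[[[0,0,0,-6.3],[0,0,0,-6.3],[0,0,0,-6.3],[3,-0.85,0,0],[3,-0.85,0,0]]]' --claw 8.54 --grip_force 20

```text
clock: 0.52
position: [0.2259, -0.5466, 0.2166]
tool_rot: [[0.805, 0.593, -0.001], [0.593, -0.805, 0.0], [-0.001, -0.001, -1.0]]
contact_force: [0.6, 1.2, -0.4]
grip_width: 1.001
```

apply_moves --increments '[[[3,-0.85,0,0],[3,-0.85,0,0],[3,-0.85,0,0],[3,-0.85,0,0],[3,-0.85,0,0]]]'

```text
clock: 0.93
position: [0.3231, -0.4214, 0.2172]
tool_rot: [[0.804, 0.595, -0.0], [0.595, -0.804, 0.0], [-0.0, -0.001, -1.0]]
contact_force: [0.6, 0.4, 0.1]
grip_width: 0.997
```

apply_moves --increments '[[[3,-0.85,0,0],[3,-0.85,0,0],[3,-0.85,0,0],[0,0,0,0],[0,0,0,0]]]'

```text
clock: 1.35
position: [0.3809, -0.347, 0.2173]
tool_rot: [[0.801, 0.599, -0.0], [0.599, -0.801, 0.001], [0.0, -0.001, -1.0]]
contact_force: [-0.5, -1.2, -0.1]
grip_width: 0.996
```

Run:
```python
from station import robot, vision
from h import *
s=robot.read_state();v=vision.snapshot("wrist");np.savez("w1.npz",pos=s["position"],rot=s["tool_rot"],**v)
cv2.imwrite("pics/w1.png",v["image"][:,:,::-1])
P=depthpts(v);T=v["tool_from_camera"];Q=P@T[:3,:3].T+T[:3,3];W=Q@s["tool_rot"].T+s["position"]
m=(W[...,2]>.006)&(W[...,2]<.045)&(v["image"].max(-1)<55)&(v["z_map"]>0)&(Q[...,2]>.12)
n,l,st,c=cv2.connectedComponentsWithStats(m.astype(np.uint8))
for i in range(1,n):
    if st[i,4]>200:
        h=W[l==i];print(st[i],h.mean(0),cv2.minAreaRect((h[:,:2]*1000).astype(np.float32)),np.percentile(h[:,2],[5,50,95]))
print(T.round(3))
```

```text
[ 440  128   93   18 1379] [ 0.52027138 -0.43202202  0.01727311] ((520.707275390625, -432.8621520996094), (13.614935874938965, 80.44905090332031), 34.399864196777344) [0.01409755 0.01761857 0.0192828 ]
[ 261  130   86   21 1038] [ 0.41997556 -0.30407585  0.02420445] ((419.50494384765625, -302.4548645019531), (17.605695724487305, 76.47624206542969), 35.744140625) [0.0207508  0.02454497 0.02654392]
[[-0.001 -0.948 -0.318  0.083]
 [ 1.    -0.001  0.     0.001]
 [-0.001 -0.318  0.948 -0.157]
 [ 0.     0.     0.     1.   ]]
```

View pics/w1.png

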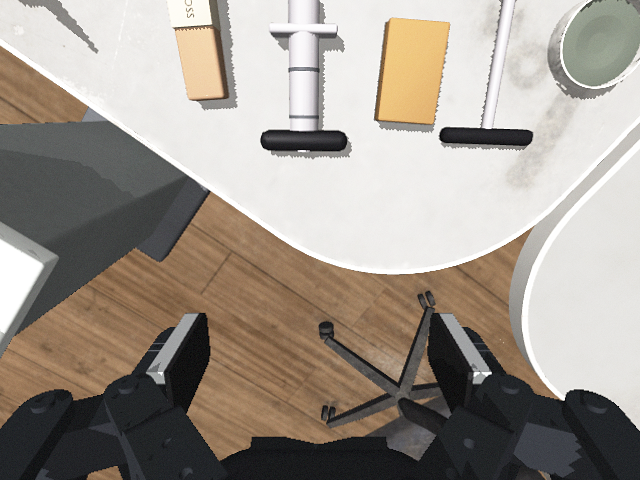

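The wrist view shows the bolt's handle at (303,140), with capsule ends. I'll align over it, go down part way and look again.

apply_moves --increments '[[[0,0,0,1.1],[1.9,-0.45,0,0],[1.9,-0.45,0,0],[1.9,-0.45,1,0],[0,0,3,0]]]'

```text
clock: 1.82
position: [0.4229, -0.3041, 0.1805]
tool_rot: [[0.814, 0.58, 0.008], [0.58, -0.814, -0.003], [0.005, 0.007, -1.0]]
contact_force: [1.8, -0.4, -1.1]
grip_width: 0.997
```

apply_moves --increments '[[[0,0,3,0],[0,0,3,0],[0,0,2,0],[0,0,0,0],[0,0,0,0]]]'

```text
clock: 2.23
position: [0.4171, -0.3055, 0.0969]
tool_rot: [[0.816, 0.578, -0.002], [0.578, -0.816, 0.001], [-0.001, -0.002, -1.0]]
contact_force: [0.2, -0.1, 0.2]
grip_width: 1.001
```

```bash
cat > wr.py <<'E'
import sys
from station import robot, vision
from h import *
s=robot.read_state();v=vision.snapshot("wrist")
cv2.imwrite(f"pics/{sys.argv[1]}.png",v["image"][:,:,::-1])
P=depthpts(v);T=v["tool_from_camera"];Q=P@T[:3,:3].T+T[:3,3];W=Q@s["tool_rot"].T+s["position"]
m=(W[...,2]>.006)&(W[...,2]<.045)&(v["image"].max(-1)<60)&(v["z_map"]>0)&(abs(Q[...,1])<.042)&(Q[...,2]>.03)
n,l,st,c=cv2.connectedComponentsWithStats(m.astype(np.uint8))
for i in range(1,n):
    if st[i,4]>200:
        h=W[l==i];q=Q[l==i];print(st[i],cv2.minAreaRect((h[:,:2]*1000).astype(np.float32)),"tool min/max",q.min(0).round(4),q.max(0).round(4))
print(s["clock"],s["position"])
E
python3 wr.py w2
```

```text
[ 256  222  120   32 3144] ((420.2734375, -301.8478088378906), (16.731765747070312, 76.82927703857422), 35.90644073486328) tool min/max [-0.0039 -0.0394  0.0682] [0.0134 0.0375 0.0897]
2.2333 [ 0.41713603 -0.30545757  0.09686633]
```

View pics/w2.png

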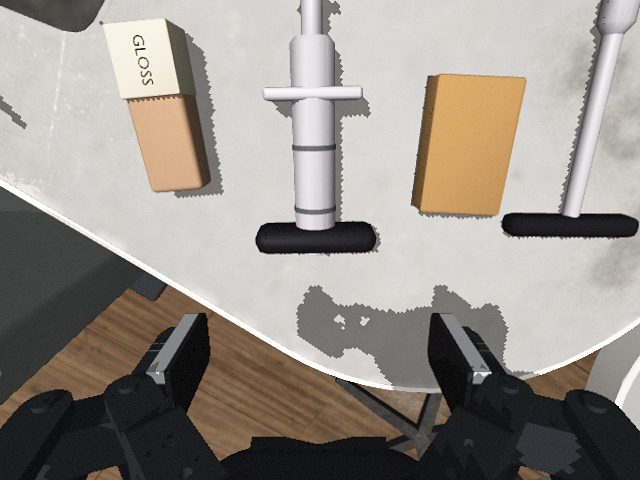

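apply_moves --increments '[[[0.45,-0.1,2,0],[0,0,2,0],[0,0,2,0],[0,0,1,0],[0,0,0,0]]]'

```text
clock: 2.7
position: [0.421, -0.3016, 0.027]
tool_rot: [[0.815, 0.579, -0.001], [0.579, -0.815, 0.0], [-0.001, -0.001, -1.0]]
contact_force: [-1.0, 0.5, 0.3]
grip_width: 0.997
```

```bash
cat >> wr.py <<'E'
F=Q[(abs(Q[...,1])<.06)&(abs(Q[...,1])>.040)&(abs(Q[...,0])<.012)&(v["z_map"]>0)&(Q[...,2]>-.03)&(W[...,2]>.004)]
for sg in(-1,1):
    f=F[F[:,1]*sg>0];
    if len(f): print(sg,len(f),"tipz",np.percentile(f[:,2],[50,90,98,100]).round(4),"y",np.percentile(abs(f[:,1]),[1,50]).round(4))
E
python3 wr.py w3
```

```text
2.7 [ 0.42104155 -0.30155022  0.02695698]
-1 93 tipz [-0.0287 -0.0277 -0.0273 -0.0272] y [0.0415 0.0418]
1 90 tipz [-0.0288 -0.0277 -0.0271 -0.0263] y [0.0431 0.0434]
```

Run:
```python
from station import robot, vision
from h import *
v=vision.snapshot("wrist");P=depthpts(v);T=v["tool_from_camera"];Q=P@T[:3,:3].T+T[:3,3]
for uv in [(200,318),(200,330),(200,345),(190,330),(180,325),(160,375),(445,318),(440,330),(475,375)]: print(uv,Q[uv[1],uv[0]].round(4))
cv2.imwrite("pics/w4.png",v["image"][:,:,::-1])
```

```text
(200, 318) [ 0.0118 -0.042  -0.0345]
(200, 330) [ 0.0086 -0.0415 -0.0373]
(200, 345) [ 0.0032 -0.0417 -0.0385]
(190, 330) [ 0.0126 -0.0426 -0.0436]
(180, 325) [ 0.0121 -0.0474 -0.0397]
(160, 375) [ 0.0114 -0.0443 -0.0653]
(445, 318) [ 0.0117  0.0465 -0.0345]
(440, 330) [ 0.0099  0.0434 -0.0396]
(475, 375) [ 0.0114  0.0453 -0.0654]
```

View pics/w4.png

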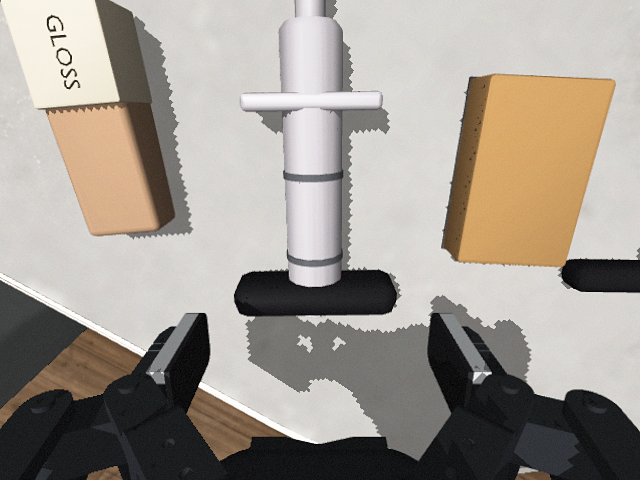

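Run:
```python
from station import robot
print(robot.finger_overhang,[a for a in dir(robot) if a[0]!='_'])
```

```text
0.017 ['Unreachable', 'finger_overhang', 'read_state']
```

apply_moves --increments '[[[0,0,0.3,0],[0,0,0.2,0],[0,0,0,0]]]'

```text
clock: 3.05
position: [0.4218, -0.3016, 0.0229]
tool_rot: [[0.815, 0.58, 0.001], [0.58, -0.815, -0.001], [0.0, 0.001, -1.0]]
contact_force: [-0.4, 1.4, 0.2]
grip_width: 0.996
```

apply_moves --increments '[[[0,0,0,0],[0,0,0,0],[0,0,0,0],[0,0,0,0]]]' --claw 7.0

```text
clock: 3.38
position: [0.4216, -0.3013, 0.0225]
tool_rot: [[0.815, 0.58, 0.0], [0.58, -0.815, -0.0], [0.0, 0.0, -1.0]]
contact_force: [0.9, 0.1, -0.3]
grip_width: 0.819
```

Run:
```python
from station import robot, vision
from h import *
s=robot.read_state();print(s["grip_width"],s["contact_force"])
v=vision.snapshot("wrist");P=depthpts(v);T=v["tool_from_camera"];Q=P@T[:3,:3].T+T[:3,3]
for uv in [(215,300),(215,318),(215,330),(215,340)]: print(uv,Q[uv[1],uv[0]].round(4))
v2=vision.snapshot("scene");im=np.hstack([cv2.resize(v["image"],(400,300)),cv2.resize(v2["image"][190:310,300:460],(400,300))])
cv2.imwrite("pics/w5.png",im[:,:,::-1])
```

```text
0.8194608769799202 [ 0.90268296  0.1055205  -0.34181005]
(215, 300) [-0.0109 -0.0533  0.0229]
(215, 318) [ 0.0117 -0.0367 -0.0343]
(215, 330) [ 0.0119 -0.0345 -0.0426]
(215, 340) [ 0.0093 -0.0342 -0.0447]
```

View pics/w5.png

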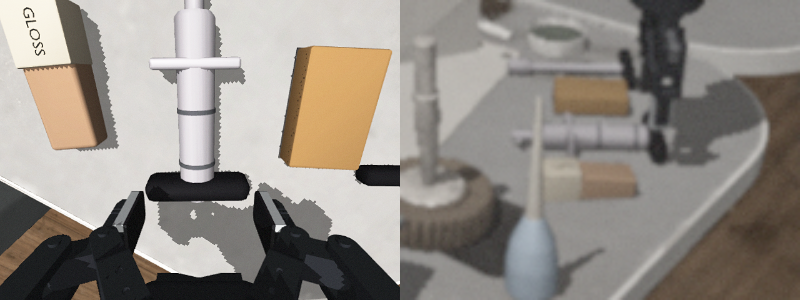

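The fingers closed to 70 mm without touching anything, so the open fingertips are about 34 mm behind the TCP. I'll reopen and go down in guarded steps.

apply_moves --increments '[[[0,0,0,0],[0,0,0,0],[0,0,0,0],[0,0,0.6,0],[0,0,0,0]]]' --claw 8.54

```text
clock: 3.9
position: [0.4211, -0.3011, 0.0156]
tool_rot: [[0.815, 0.58, -0.001], [0.58, -0.815, 0.0], [-0.0, -0.001, -1.0]]
contact_force: [-0.2, 0.5, -0.1]
grip_width: 1.001
```

apply_moves --increments '[[[0,0,0.5,0],[0,0,0,0]]]'

```text
clock: 4.07
position: [0.421, -0.3011, 0.0105]
tool_rot: [[0.815, 0.58, -0.001], [0.58, -0.815, 0.001], [-0.0, -0.001, -1.0]]
contact_force: [-0.4, 1.2, -0.1]
grip_width: 0.999
```

apply_moves --increments '[[[0,0,0.4,0],[0,0,0,0]]]'

```text
clock: 4.23
position: [0.4212, -0.3011, 0.0068]
tool_rot: [[0.815, 0.58, -0.001], [0.58, -0.815, 0.0], [-0.0, -0.001, -1.0]]
contact_force: [0.8, 0.7, 0.2]
grip_width: 1.003
```

apply_moves --increments '[[[0,0,0.4,0],[0,0,0,0]]]'

```text
clock: 4.4
position: [0.4213, -0.3012, 0.0028]
tool_rot: [[0.815, 0.58, -0.0], [0.58, -0.815, 0.0], [-0.0, -0.001, -1.0]]
contact_force: [-0.1, 0.3, 0.2]
grip_width: 0.999
```

apply_moves --increments '[[[0,0,0.4,0],[0,0,0,0]]]'

```text
clock: 4.57
position: [0.4212, -0.3012, -0.0011]
tool_rot: [[0.815, 0.58, -0.0], [0.58, -0.815, 0.0], [-0.0, -0.0, -1.0]]
contact_force: [-0.3, 0.9, -0.4]
grip_width: 0.998
```

Run:
```python
from station import robot, vision
from h import *
s=robot.read_state();print(s["position"],s["contact_force"])
v=vision.snapshot("wrist");P=depthpts(v);T=v["tool_from_camera"];Q=P@T[:3,:3].T+T[:3,3];W=Q@s["tool_rot"].T+s["position"]
for uv in [(200,318),(200,330),(445,318),(315,250),(100,250),(315,290)]: print(uv,Q[uv[1],uv[0]].round(4),W[uv[1],uv[0]].round(4))
cv2.imwrite("pics/w6.png",v["image"][:,:,::-1])
```

```text
[ 0.42123744 -0.30119957 -0.00114616] [-0.31126795  0.90685136 -0.3942123 ]
(200, 318) [ 0.0123 -0.0418 -0.0353] [ 0.407  -0.2601  0.0341]
(200, 330) [ 0.0087 -0.0415 -0.0374] [ 0.4043 -0.2624  0.0363]
(445, 318) [ 0.012   0.0464 -0.0349] [ 0.4579 -0.3321  0.0337]
(315, 250) [ 0.0354 -0.0004 -0.0275] [ 0.4498 -0.2804  0.0263]
(100, 250) [ 0.0341 -0.0797 -0.0236] [ 0.4028 -0.2165  0.0225]
(315, 290) [ 0.0195 -0.0005 -0.0276] [ 0.4369 -0.2895  0.0265]
```

View pics/w6.png

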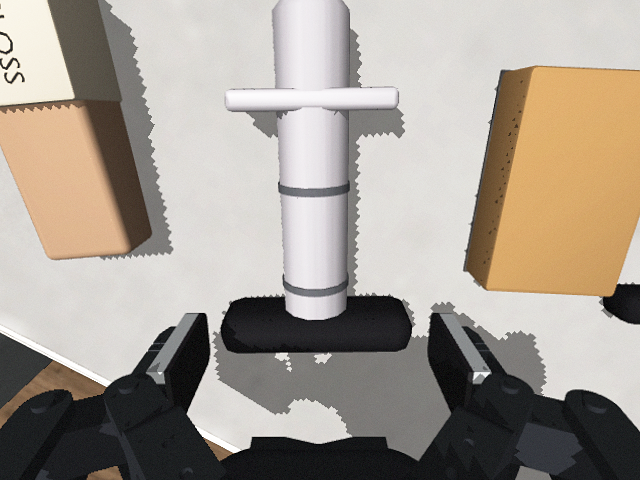

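apply_moves --increments '[[[0,0,0.6,0],[0,0,0.6,0],[0,0,0,0]]]'

```text
clock: 4.87
position: [0.4208, -0.301, -0.0138]
tool_rot: [[0.815, 0.58, -0.001], [0.58, -0.815, 0.001], [-0.001, -0.001, -1.0]]
contact_force: [-1.0, 0.6, -0.5]
grip_width: 0.995
```

apply_moves --increments '[[[0,0,0.5,0],[0,0,0.5,0],[0,0,0,0]]]'

```text
clock: 5.12
position: [0.421, -0.301, -0.0236]
tool_rot: [[0.815, 0.58, -0.001], [0.58, -0.815, 0.001], [-0.0, -0.001, -1.0]]
contact_force: [-0.0, 0.7, -0.2]
grip_width: 0.999
```

apply_moves --increments '[[[0,0,0.4,0],[0,0,0,0]]]'

```text
clock: 5.28
position: [0.4216, -0.3014, -0.0268]
tool_rot: [[0.815, 0.58, 0.0], [0.58, -0.815, -0.0], [-0.0, 0.0, -1.0]]
contact_force: [0.6, 0.6, 1.1]
grip_width: 0.998
```

apply_moves --increments '[[[0,0,0.3,0],[0,0,0,0]]]'

```text
clock: 5.45
position: [0.4217, -0.3015, -0.0272]
tool_rot: [[0.815, 0.58, 0.001], [0.58, -0.815, -0.001], [-0.0, 0.001, -1.0]]
contact_force: [-7.5, 4.6, 41.7]
grip_width: 1.0
```

apply_moves --increments '[[[0,0,0,0],[0,0,0,0],[0,0,0,0],[0,0,0,0]]]' --claw 7.2 --grip_force 20

```text
clock: 5.78
position: [0.4217, -0.3015, -0.0271]
tool_rot: [[0.815, 0.58, 0.001], [0.58, -0.815, -0.001], [-0.0, 0.001, -1.0]]
contact_force: [-9.0, 5.2, 42.7]
grip_width: 0.997
```

apply_moves --increments '[[[0,0,-0.5,0],[0,0,0,0],[0,0,0,0],[0,0,0,0]]]'

```text
clock: 6.12
position: [0.4219, -0.3015, -0.0239]
tool_rot: [[0.815, 0.58, 0.001], [0.58, -0.815, -0.001], [0.0, 0.001, -1.0]]
contact_force: [-2.8, 2.3, 16.5]
grip_width: 0.91
```

apply_moves --increments '[[[0,0,-0.2,0],[0,0,0,0],[0,0,0,0]]]'

```text
clock: 6.37
position: [0.4212, -0.3012, -0.0231]
tool_rot: [[0.815, 0.58, -0.001], [0.58, -0.815, 0.0], [-0.0, -0.001, -1.0]]
contact_force: [0.5, -0.5, -2.5]
grip_width: 0.907
```

apply_moves --increments '[[[0,0,-0.4,0],[0,0,-0.4,0],[0,0,0,0]]]' --grip_force 30

```text
clock: 6.62
position: [0.4217, -0.3015, -0.014]
tool_rot: [[0.815, 0.58, 0.0], [0.58, -0.815, -0.0], [0.0, 0.001, -1.0]]
contact_force: [0.7, 0.0, -2.5]
grip_width: 0.909
```

```bash
cat > look.py <<'E'
import sys
from station import robot, vision
from h import *
s=robot.read_state();print(s["clock"],s["position"],s["contact_force"],s["wrist_torque"],s["grip_width"])
v=vision.snapshot("wrist");P=depthpts(v);T=v["tool_from_camera"];Q=P@T[:3,:3].T+T[:3,3];W=Q@s["tool_rot"].T+s["position"]
# column through the bolt axis
for r in range(0,400,25): print(r,Q[r,316].round(4),W[r,316].round(4),v["image"][r,316])
cv2.imwrite(f"pics/{sys.argv[1]}.png",v["image"][:,:,::-1])
t=vision.snapshot("top");cv2.imwrite(f"pics/{sys.argv[1]}t.png",t["image"][:,:,::-1])
t=vision.snapshot("scene");cv2.imwrite(f"pics/{sys.argv[1]}s.png",t["image"][:,:,::-1])
E
python3 look.py g1
```

```text
6.6167 [ 0.42174179 -0.3014761  -0.01403629] [ 0.74285855  0.03372534 -2.52915565] [-0.11404091  0.07063265 -0.03075316] 0.9089136248379948
0 [ 0.1087  0.0003 -0.0476] [ 0.5104 -0.2387  0.0336] [234 232 235]
25 [ 0.1031  0.0003 -0.0485] [ 0.5059 -0.2419  0.0345] [236 234 236]
50 [ 0.0977  0.0002 -0.0473] [ 0.5014 -0.245   0.0333] [236 233 236]
75 [ 0.0917  0.0002 -0.0482] [ 0.4965 -0.2485  0.0342] [235 232 235]
100 [ 0.0855  0.0002 -0.0485] [ 0.4915 -0.252   0.0345] [241 238 241]
125 [ 0.0792  0.0002 -0.0483] [ 0.4864 -0.2557  0.0343] [235 231 235]
150 [ 0.0726  0.0002 -0.0491] [ 0.481  -0.2595  0.0351] [236 233 236]
175 [ 0.0659  0.0001 -0.0497] [ 0.4755 -0.2634  0.0357] [235 232 235]
200 [ 0.0587  0.0001 -0.0495] [ 0.4696 -0.2675  0.0355] [234 232 233]
225 [ 0.0513  0.0001 -0.0498] [ 0.4636 -0.2718  0.0358] [234 231 233]
250 [ 0.0431  0.0001 -0.0485] [ 0.4569 -0.2765  0.0345] [233 230 232]
275 [ 0.0355  0.0001 -0.05  ] [ 0.4507 -0.2809  0.036 ] [232 229 232]
300 [ 0.0267  0.     -0.0492] [ 0.4435 -0.286   0.0352] [230 226 229]
325 [ 0.0187  0.     -0.0508] [ 0.4369 -0.2906  0.0367] [123 121 125]
350 [ 0.0088 -0.     -0.0498] [ 0.4289 -0.2963  0.0358] [230 227 230]
375 [-0.001  -0.     -0.0497] [ 0.4209 -0.302   0.0357] [19 19 23]
```

The handle is gripped and lifted, and the bolt stays level because friction holds it in the pads. I'll drop the grip force to 20 N, lift higher and see whether it droops.

apply_moves --increments '[[[0,0,-1,0],[0,0,-2,0],[0,0,-3,0],[0,0,-3,0],[0,0,-3,0]]]' --grip_force 20

```text
clock: 7.18
position: [0.4211, -0.3009, 0.1072]
tool_rot: [[0.815, 0.58, -0.0], [0.58, -0.815, 0.0], [-0.0, -0.001, -1.0]]
contact_force: [-0.1, 0.2, -2.0]
grip_width: 0.904
```

apply_moves --increments '[[[0,0,-3,0],[0,0,-3,0],[0,0,0,0],[0,0,0,0]]]'

```text
clock: 7.52
position: [0.4223, -0.3018, 0.1675]
tool_rot: [[0.815, 0.58, 0.003], [0.58, -0.815, -0.002], [0.001, 0.004, -1.0]]
contact_force: [-0.4, 0.7, -4.1]
grip_width: 0.909
```

```bash
sed -i 's/range(0,400,25)/range(0,400,50)/' look.py; python3 look.py g2
```

```text
7.5167 [ 0.42232463 -0.30180558  0.16746822] [-0.40271171  0.65487984 -4.0613566 ] [-0.09418277  0.14613094 -0.01738369] 0.9090062340758707
0 [ 0.1094  0.0003 -0.0447] [ 0.5115 -0.2385  0.2123] [239 237 238]
50 [ 0.0977  0.0002 -0.0466] [ 0.5019 -0.2452  0.2142] [240 237 241]
100 [ 0.0856  0.0002 -0.0471] [ 0.492  -0.2522  0.2147] [244 241 244]
150 [ 0.0725  0.0002 -0.0481] [ 0.4814 -0.2598  0.2157] [239 236 238]
200 [ 0.0581  0.0001 -0.0471] [ 0.4696 -0.2681  0.2146] [242 238 240]
250 [ 0.0426  0.0001 -0.0472] [ 0.4569 -0.277   0.2148] [235 232 233]
300 [ 0.0257  0.     -0.0475] [ 0.4432 -0.2868  0.215 ] [235 231 234]
350 [ 0.0091 -0.     -0.0502] [ 0.4296 -0.2964  0.2177] [234 231 234]
```

apply_moves --increments '[[[0,0,4,0],[0,0,-4,0],[0,0,-4,0],[0,0,4,0],[0,0,4,0]]]'

```text
clock: 8.08
position: [0.4242, -0.3029, 0.1271]
tool_rot: [[0.815, 0.579, 0.006], [0.579, -0.815, -0.004], [0.003, 0.007, -1.0]]
contact_force: [0.7, -0.3, -5.2]
grip_width: 0.902
```

apply_moves --increments '[[[0,0,-4,0],[0,0,-4,0],[0,0,4,0],[0,0,0,0],[0,0,0,0]]]'

```text
clock: 8.5
position: [0.4198, -0.3002, 0.1632]
tool_rot: [[0.815, 0.58, -0.005], [0.58, -0.815, 0.003], [-0.002, -0.005, -1.0]]
contact_force: [-0.4, -0.5, -2.0]
grip_width: 0.905
```

```bash
python3 look.py g3
```

```text
8.5 [ 0.41975372 -0.30023731  0.16315112] [-0.35626449 -0.52980538 -2.016872  ] [-0.04418599  0.05803873 -0.07843938] 0.9052049479540296
0 [ 0.1582 -0.0007  0.1616] [ 0.5475 -0.2074  0.0012] [237 234 234]
50 [ 0.1259 -0.0008  0.1617] [ 0.5211 -0.2261  0.0012] [238 237 235]
100 [ 0.0908 -0.0009  0.1619] [ 0.4924 -0.2464  0.0011] [237 236 234]
150 [ 0.0525 -0.0011  0.163 ] [ 0.4611 -0.2684  0.    ] [233 232 228]
200 [ 0.0387 -0.0004  0.0392] [ 0.4509 -0.2773  0.1239] [210 202 211]
250 [ 0.023  -0.0003  0.0061] [ 0.4383 -0.2866  0.157 ] [218 214 217]
300 [ 0.0117 -0.0002 -0.0207] [ 0.4293 -0.2933  0.1838] [215 207 211]
350 [ 0.0026 -0.0001 -0.0409] [ 0.422  -0.2988  0.204 ] [29 31 33]
```

The jerk swung the bolt down to about 24° from vertical. I'll shake it once more.

apply_moves --increments '[[[0,0,-4,0],[0,0,-4,0],[0,0,4,0],[0,0,-4,0],[0,0,-4,0]]]'

```text
clock: 9.07
position: [0.4163, -0.2984, 0.2804]
tool_rot: [[0.815, 0.58, -0.013], [0.58, -0.815, 0.008], [-0.006, -0.014, -1.0]]
contact_force: [2.4, -1.1, -1.2]
grip_width: 0.906
```

apply_moves --increments '[[[0,0,4,0],[0,0,-4,0],[0,0,-2,0],[0,0,0,0],[0,0,0,0]]]'

```text
clock: 9.48
position: [0.4223, -0.3016, 0.307]
tool_rot: [[0.815, 0.58, 0.003], [0.58, -0.815, -0.002], [0.001, 0.003, -1.0]]
contact_force: [0.2, 0.1, -2.4]
grip_width: 0.906
```

```bash
cat > ang.py <<'E'
from station import robot, vision
from h import *
s=robot.read_state();print(s["clock"],s["position"],s["contact_force"],s["grip_width"])
v=vision.snapshot("wrist");P=depthpts(v);T=v["tool_from_camera"];Q=P@T[:3,:3].T+T[:3,3]
for r in range(150,400,20): print(r,Q[r,316].round(4),v["image"][r,316])
cv2.imwrite("pics/ang.png",v["image"][:,:,::-1])
E
python3 ang.py
```

```text
9.4833 [ 0.42231212 -0.30164227  0.30699257] [ 0.15223358  0.13164406 -2.43164656] 0.9059792943098317
150 [ 0.0389 -0.0019  0.3059] [210 206 204]
170 [ 0.0473 -0.0007  0.0872] [164 158 161]
190 [ 0.041  -0.0005  0.0541] [174 168 174]
210 [ 0.0338 -0.0004  0.0374] [178 172 178]
230 [ 0.0275 -0.0004  0.0225] [175 168 174]
250 [ 0.0221 -0.0003  0.0086] [175 171 176]
270 [ 0.0177 -0.0002 -0.0044] [175 169 174]
290 [ 0.0129 -0.0002 -0.0141] [172 167 170]
310 [ 0.0095 -0.0002 -0.0247] [86 86 92]
330 [ 0.0056 -0.0001 -0.0327] [170 164 168]
350 [ 0.003  -0.0001 -0.0415] [20 18 19]
370 [-0.0009 -0.0001 -0.0473] [46 44 49]
390 [-0.0085 -0.0001 -0.048 ] [101 100 101]
```

Still tilted by 22°. I'll set the foot on the bare bench and swing the handle over it to stand the bolt upright.

apply_moves --increments '[[[0,0,3.5,0],[0,0,4,0],[0,0,4,0],[0,0,4,0],[0,0,3,0]]]'

```text
clock: 9.95
position: [0.42, -0.3004, 0.117]
tool_rot: [[0.815, 0.58, -0.002], [0.58, -0.815, 0.002], [-0.001, -0.003, -1.0]]
contact_force: [-0.8, 0.0, -2.9]
grip_width: 0.903
```

apply_moves --increments '[[[0,0,1,0],[0,0,0,0],[0,0,0,0]]]'

```text
clock: 10.2
position: [0.422, -0.3015, 0.111]
tool_rot: [[0.815, 0.58, 0.0], [0.58, -0.815, 0.0], [0.0, 0.0, -1.0]]
contact_force: [-0.8, 0.1, -1.9]
grip_width: 0.908
```

apply_moves --increments '[[[0,0,0.4,0],[0,0,0,0]]]'

```text
clock: 10.37
position: [0.4226, -0.302, 0.1078]
tool_rot: [[0.815, 0.58, 0.003], [0.58, -0.815, -0.002], [0.001, 0.003, -1.0]]
contact_force: [-1.6, -0.0, -2.6]
grip_width: 0.906
```

apply_moves --increments '[[[0,0,0.3,0],[0,0,0,0]]]'

```text
clock: 10.53
position: [0.4218, -0.3016, 0.104]
tool_rot: [[0.815, 0.58, 0.001], [0.58, -0.815, -0.001], [0.0, 0.001, -1.0]]
contact_force: [0.2, -0.1, -2.2]
grip_width: 0.907
```

apply_moves --increments '[[[0,0,0.3,0],[0,0,0,0]]]'

```text
clock: 10.7
position: [0.4217, -0.3018, 0.1006]
tool_rot: [[0.815, 0.579, 0.001], [0.579, -0.815, -0.001], [0.0, 0.001, -1.0]]
contact_force: [-0.4, -1.2, -0.6]
grip_width: 0.906
```

apply_moves --increments '[[[0,0,0.3,0],[0,0,0,0]]]'

```text
clock: 10.87
position: [0.4217, -0.3031, 0.0987]
tool_rot: [[0.816, 0.579, 0.001], [0.579, -0.816, -0.003], [-0.001, 0.003, -1.0]]
contact_force: [-4.0, -2.5, 14.0]
grip_width: 0.905
```

apply_moves --increments '[[[0,0,0.3,0],[0,0,0,0]]]'

```text
clock: 11.03
position: [0.4219, -0.3037, 0.0962]
tool_rot: [[0.816, 0.578, 0.002], [0.578, -0.816, -0.003], [-0.0, 0.004, -1.0]]
contact_force: [-4.5, -3.6, 16.5]
grip_width: 0.906
```

apply_moves --increments '[[[0.8,0,-0.3,0],[0.8,0,-0.25,0],[0.7,0,-0.15,0],[0.7,0,-0.15,0],[0,0,0,0]]]'

```text
clock: 11.45
position: [0.4477, -0.2821, 0.103]
tool_rot: [[0.813, 0.582, 0.001], [0.582, -0.813, 0.001], [0.001, -0.0, -1.0]]
contact_force: [-0.1, -0.2, -3.4]
grip_width: 0.904
```

apply_moves --increments '[[[0.7,0,-0.1,0],[0.7,0,-0.08,0],[0.6,0,-0.03,0],[0,0,0,0],[0,0,0,0]]]'

```text
clock: 11.87
position: [0.4625, -0.2719, 0.1049]
tool_rot: [[0.814, 0.58, -0.0], [0.58, -0.814, 0.0], [-0.0, -0.0, -1.0]]
contact_force: [-0.3, -0.2, -2.4]
grip_width: 0.906
```

```bash
python3 ang.py
```

```text
11.8667 [ 0.4625413  -0.27193355  0.10488919] [-0.30176253 -0.18427772 -2.37815163] 0.9062733820107133
150 [ 0.058  -0.0007  0.1048] [211 207 204]
170 [ 0.047  -0.0007  0.0891] [150 145 150]
190 [ 0.0407 -0.0005  0.0557] [168 163 164]
210 [ 0.0338 -0.0004  0.0373] [169 163 170]
230 [ 0.0275 -0.0004  0.0224] [171 168 171]
250 [ 0.0224 -0.0003  0.008 ] [78 79 82]
270 [ 0.017  -0.0003 -0.0028] [171 168 171]
290 [ 0.0125 -0.0002 -0.0133] [168 161 164]
310 [ 0.0088 -0.0002 -0.0233] [170 167 168]
330 [ 0.0054 -0.0001 -0.0324] [164 162 164]
350 [ 0.0012 -0.0001 -0.0389] [4 6 8]
370 [-0.0015 -0.0001 -0.0465] [31 29 32]
390 [-0.0073 -0.0001 -0.0494] [18 15 21]
```

The foot slid along the bench and the tilt is unchanged. I'll use the wall of the mouth as the lever instead. I'll lift high, turn towards the trap's heading and refine the mouth position from the top view.

apply_moves --increments '[[[0,0,-3,0],[0,0,-4,0],[0,0,-4,0],[0,0,-4,6.8],[0,0,-4,6.8]]]'

```text
clock: 12.33
position: [0.4612, -0.2725, 0.2969]
tool_rot: [[0.93, 0.367, -0.0], [0.367, -0.93, 0.0], [-0.0, -0.0, -1.0]]
contact_force: [1.1, 0.7, -2.9]
grip_width: 0.905
```

apply_moves --increments '[[[0,0,-4,6.8],[0,0,0,0]]]'

```text
clock: 12.5
position: [0.4647, -0.2739, 0.3433]
tool_rot: [[0.968, 0.251, 0.011], [0.252, -0.968, -0.006], [0.009, 0.008, -1.0]]
contact_force: [0.4, -0.5, -2.6]
grip_width: 0.899
```

Run:
```python
from h import *
from station import robot
s=robot.read_state();print(s["position"],s["qpos"].round(2),np.degrees(np.arctan2(s["tool_rot"][1,0],s["tool_rot"][0,0])))
v=dict(np.load("top0.npz"));P=depthpts(v)
def comp(lo,hi,near):
    w=((P[...,2]>lo)&(P[...,2]<hi)).astype(np.uint8);w[:,:105]=0;w[:,262:]=0;w[:170]=0;w[300:]=0
    n,l,st,c=cv2.connectedComponentsWithStats(w)
    for i in range(1,n):
        if st[i,4]>80: h=(P[l==i][:,:2]*1000).astype(np.float32);print(lo,st[i],h.mean(0),cv2.minEnclosingCircle(h),cv2.minAreaRect(h))
comp(.0755,.085,0);comp(.064,.0755,0)
# rim ellipse from image: dark bore
g=cv2.cvtColor(v["image"],cv2.COLOR_RGB2GRAY)
for uv in [(119,210),(229,183),(246,262),(139,288)]: print(uv,pt(v,uv,.07).round(4))
```

```text
[ 0.46473767 -0.27390685  0.34334934] [ 0.56  0.22 -0.16  1.58  0.04  1.34 -0.92] 14.567293850753012
0.0755 [164 217  35  34 565] [529.12665 164.93747] ((528.6812133789062, 165.1384735107422), 37.08504104614258) ((528.4552001953125, 164.78594970703125), (65.4703598022461, 65.83695983886719), 2.7932727336883545)
0.064 [ 118  170  129  120 8372] [528.19855 165.69243] ((529.5530395507812, 166.00465393066406), 135.7283477783203) ((549.1525268554688, 171.77487182617188), (205.18972778320312, 220.9730682373047), 15.691234588623047)
(119, 210) [0.5746 0.2892 0.07  ]
(229, 183) [0.632  0.0769 0.07  ]
(246, 262) [0.4753 0.0384 0.07  ]
(139, 288) [0.4229 0.241  0.07  ]
```

Run:
```python
from h import *
v=dict(np.load("top0.npz"))
cv2.imwrite("pics/m.png",cv2.resize(v["image"][170:300,100:260],None,fx=5,fy=4.6*5/4.6*0+4.6,interpolation=cv2.INTER_CUBIC)[:,:,::-1])
```

```text
(no output)
```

View pics/m.png

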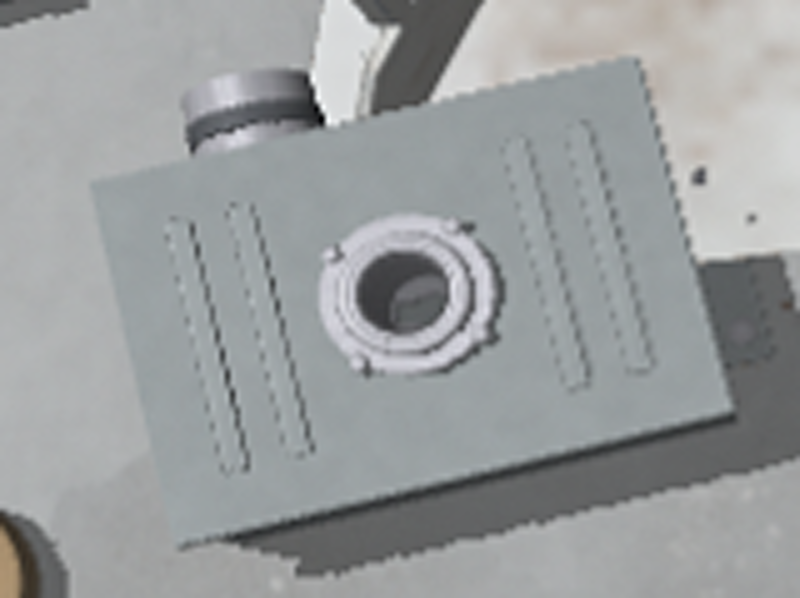

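The mouth centre is at about (0.5285, 0.1645) and the trap's yaw is about 15°. I'll carry the bolt over.

apply_moves --increments '[[[0.4,-1.5,0,0],[0.9,-3,0,0],[1.1,-3.6,0,0],[1.1,-3.6,0,0],[1.1,-3.6,0,0]]]'

```text
clock: 12.92
position: [0.4662, -0.1115, 0.3346]
tool_rot: [[0.966, 0.259, -0.0], [0.259, -0.966, -0.0], [-0.0, 0.0, -1.0]]
contact_force: [1.8, 0.1, -2.7]
grip_width: 0.907
```

apply_moves --increments '[[[1.1,-3.6,0,0],[1.1,-3.6,0,0],[1.1,-3.6,0,0],[1.1,-3.6,0,0],[1.1,-3.6,0,0]]]'

```text
clock: 13.33
position: [0.4729, 0.0767, 0.3348]
tool_rot: [[0.966, 0.259, 0.0], [0.259, -0.966, -0.001], [0.0, 0.001, -1.0]]
contact_force: [0.8, -0.1, -3.3]
grip_width: 0.908
```

apply_moves --increments '[[[1.1,-3.5,0,0],[0.9,-2.5,0,0],[0.6,-1.5,0,0],[0,0,0,0],[0,0,0,0]]]'

```text
clock: 13.75
position: [0.4787, 0.1549, 0.3344]
tool_rot: [[0.965, 0.261, -0.001], [0.261, -0.965, -0.0], [-0.001, 0.0, -1.0]]
contact_force: [-0.2, -0.8, -3.4]
grip_width: 0.91
```

```bash
python3 ang.py
```

```text
13.75 [0.47874923 0.15494487 0.33444343] [-0.17231505 -0.78905911 -3.43728867] 0.9096113889290709
150 [ 0.0397 -0.0023  0.3009] [120 117 120]
170 [ 0.0475 -0.0011  0.0878] [139 137 139]
190 [ 0.0408 -0.001   0.0564] [161 157 159]
210 [ 0.034  -0.0009  0.0376] [157 153 158]
230 [ 0.0279 -0.0008  0.0219] [164 159 163]
250 [ 0.0224 -0.0008  0.0085] [76 75 80]
270 [ 0.0168 -0.0007 -0.0018] [156 154 158]
290 [ 0.0129 -0.0007 -0.0135] [156 152 155]
310 [ 0.0091 -0.0006 -0.0235] [163 157 161]
330 [ 0.0053 -0.0006 -0.0318] [155 150 155]
350 [ 0.0013 -0.0006 -0.0387] [12  8 10]
370 [-0.0004 -0.0005 -0.0476] [14 15 15]
390 [-0.0064 -0.0005 -0.0502] [22 18 21]
```

View pics/ang.png

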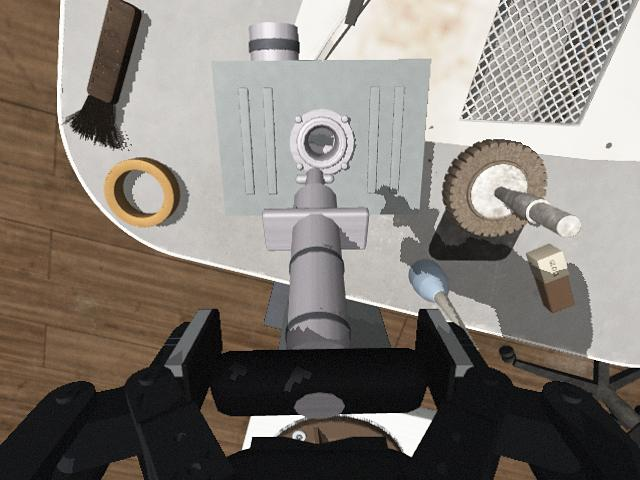

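Run:
```python
from station import robot, vision
from h import *
s=robot.read_state();v=vision.snapshot("wrist");T=v["tool_from_camera"]
for uv,z in [((322,143),s["position"][2]-.08),((314,172),.10)]:
    d=T[:3,:3]@ray(v,uv);c=T[:3,3];q=c+d*(z-c[2])/d[2];print(q.round(4),(s["tool_rot"]@q+s["position"]).round(4))
P=depthpts(v);Q=P@T[:3,:3].T+T[:3,3];W=Q@s["tool_rot"].T+s["position"]
m=(abs(W[...,2]-.08)<.0035)&(np.hypot(W[...,0]-.5285,W[...,1]-.1645)<.045)
print(m.sum(),W[m].mean(0),cv2.minEnclosingCircle((W[m][:,:2]*1000).astype(np.float32)))
```

```text
[0.0512 0.0043 0.2545] [0.5293 0.1627 0.08  ]
[ 0.0444 -0.0025  0.1   ] [0.5211 0.1676 0.2345]
1559 [0.52988286 0.16487591 0.07927063] ((529.0553588867188, 164.81707763671875), 37.623836517333984)
```

apply_moves --increments '[[[0.65,0.45,2,0],[0,0,3,0],[0,0,4,0],[0,0,3,0],[0,0,2,0]]]'

```text
clock: 14.27
position: [0.4853, 0.1493, 0.192]
tool_rot: [[0.966, 0.257, -0.003], [0.257, -0.966, -0.002], [-0.003, 0.001, -1.0]]
contact_force: [-0.4, -0.2, -3.6]
grip_width: 0.908
```

apply_moves --increments '[[[0,0,1,0],[0,0,0.7,0],[0,0,0,0]]]'

```text
clock: 14.52
position: [0.4865, 0.151, 0.1775]
tool_rot: [[0.966, 0.258, -0.001], [0.258, -0.966, -0.001], [-0.001, 0.0, -1.0]]
contact_force: [-0.4, -0.6, -2.9]
grip_width: 0.905
```

apply_moves --increments '[[[0,0,0.7,0],[0,0,0.5,0],[0,0,0,0]]]'

```text
clock: 14.77
position: [0.4866, 0.1518, 0.1658]
tool_rot: [[0.966, 0.259, 0.0], [0.259, -0.966, -0.0], [0.0, 0.0, -1.0]]
contact_force: [-0.8, -0.3, -3.7]
grip_width: 0.904
```

apply_moves --increments '[[[0,0,0.7,0],[0.8,0,0,0],[0.8,0,0,0],[0,0,0,0]]]'

```text
clock: 15.1
position: [0.5039, 0.1566, 0.1592]
tool_rot: [[0.966, 0.259, 0.001], [0.259, -0.966, 0.001], [0.001, -0.0, -1.0]]
contact_force: [-0.5, -1.1, -2.9]
grip_width: 0.908
```

apply_moves --increments '[[[0.8,0,0,0],[0.8,0,0,0],[0,0,0,0]]]'

```text
clock: 15.35
position: [0.5192, 0.161, 0.1591]
tool_rot: [[0.966, 0.259, 0.001], [0.259, -0.966, 0.001], [0.001, -0.001, -1.0]]
contact_force: [-0.6, -0.1, -2.9]
grip_width: 0.905
```

apply_moves --increments '[[[0.8,0,0,0],[0.8,0,0,0],[0,0,0,0],[0,0,0,0]]]'

```text
clock: 15.68
position: [0.5333, 0.1647, 0.1589]
tool_rot: [[0.966, 0.259, 0.0], [0.259, -0.966, 0.0], [0.0, -0.0, -1.0]]
contact_force: [-1.5, -0.4, -1.8]
grip_width: 0.908
```

```bash
python3 ang.py
```

```text
15.6833 [0.53332816 0.16468732 0.15889857] [-1.53301074 -0.4228795  -1.78528737] 0.9082677955146057
150 [ 0.0599 -0.0011  0.088 ] [186 191 189]
170 [ 0.0476 -0.0011  0.0872] [182 190 189]
190 [ 0.0346 -0.0011  0.0879] [185 187 185]
210 [ 0.0227 -0.0012  0.0823] [203 196 199]
230 [ 0.0131 -0.0011  0.0697] [132 126 133]
250 [ 0.0103 -0.001   0.0414] [152 145 151]
270 [ 0.0071 -0.0009  0.0208] [127 122 127]
290 [ 0.005  -0.0008  0.0025] [128 126 130]
310 [ 0.003  -0.0007 -0.0126] [132 121 127]
330 [ 0.0017 -0.0006 -0.0261] [92 89 89]
350 [-0.0017 -0.0006 -0.0343] [118 115 117]
370 [-0.0006 -0.0005 -0.0473] [26 29 28]
390 [-0.0053 -0.0005 -0.0515] [70 70 70]
```

The tilt is down to 7°. I'll continue.

apply_moves --increments '[[[0.8,0,0,0],[0.8,0,0,0],[0.2,0,0,0],[0,0,0,0],[0,0,0,0]]]'

```text
clock: 16.15
position: [0.5504, 0.1691, 0.1588]
tool_rot: [[0.966, 0.259, -0.0], [0.259, -0.966, -0.0], [-0.0, 0.0, -1.0]]
contact_force: [-1.0, -0.7, -2.1]
grip_width: 0.909
```

```bash
python3 ang.py
```

```text
16.15 [0.5504285  0.16912708 0.15883844] [-0.96354709 -0.65242488 -2.11280537] 0.908512339658643
150 [ 0.0599 -0.0011  0.0881] [225 220 213]
170 [ 0.0473 -0.0011  0.0887] [177 183 179]
190 [ 0.0344 -0.0011  0.0888] [180 184 181]
210 [ 0.0211 -0.0012  0.0888] [181 187 183]
230 [ 0.0088 -0.0012  0.0838] [216 212 217]
250 [-0.0003 -0.0012  0.0704] [100  99 101]
270 [-0.0008 -0.001   0.0394] [112 109 108]
290 [-0.0005 -0.0009  0.0137] [104 104 108]
310 [-0.0011 -0.0008 -0.0052] [108 108 108]
330 [-0.0002 -0.0007 -0.0229] [39 40 41]
350 [-0.0024 -0.0006 -0.0332] [118 114 117]
370 [-0.001  -0.0005 -0.0468] [10 17 14]
390 [-0.0041 -0.0005 -0.053 ] [109 107 105]
```

The bolt is upright. I'll centre it and lower it to the plate.

apply_moves --increments '[[[-0.4,0,0,0],[-0.4,-0.05,0,0],[0,0,0,0],[0,0,0.5,0],[0,0,0,0]]]'

```text
clock: 16.62
position: [0.5421, 0.1672, 0.1533]
tool_rot: [[0.966, 0.259, -0.0], [0.259, -0.966, -0.0], [-0.0, 0.0, -1.0]]
contact_force: [-0.3, -0.2, -3.3]
grip_width: 0.905
```

apply_moves --increments '[[[0,0,0.4,0],[0,0,0.3,0],[0,0,0,0]]]'

```text
clock: 16.87
position: [0.5421, 0.1673, 0.1461]
tool_rot: [[0.966, 0.259, -0.001], [0.259, -0.966, -0.0], [-0.001, 0.0, -1.0]]
contact_force: [-0.4, 0.0, -2.1]
grip_width: 0.906
```

apply_moves --increments '[[[0,0,0.3,0],[0,0,0,0]]]'

```text
clock: 17.03
position: [0.5422, 0.1674, 0.1434]
tool_rot: [[0.966, 0.259, -0.001], [0.259, -0.966, -0.0], [-0.001, 0.0, -1.0]]
contact_force: [-1.1, -0.4, -2.8]
grip_width: 0.906
```

apply_moves --increments '[[[0,0,0.3,0],[0,0,0,0]]]'

```text
clock: 17.2
position: [0.5422, 0.1674, 0.1405]
tool_rot: [[0.966, 0.259, -0.0], [0.259, -0.966, -0.0], [-0.001, 0.0, -1.0]]
contact_force: [-0.6, 0.9, -2.6]
grip_width: 0.909
```

apply_moves --increments '[[[0,0,0.2,0],[0,0,0,0]]]'

```text
clock: 17.37
position: [0.5423, 0.1675, 0.1387]
tool_rot: [[0.966, 0.259, -0.0], [0.259, -0.966, -0.0], [-0.0, 0.0, -1.0]]
contact_force: [0.4, -0.4, -3.1]
grip_width: 0.907
```

apply_moves --increments '[[[0,0,0.2,0],[0,0,0,0]]]'

```text
clock: 17.53
position: [0.5423, 0.1675, 0.1367]
tool_rot: [[0.966, 0.259, -0.0], [0.259, -0.966, -0.0], [-0.0, 0.0, -1.0]]
contact_force: [-0.4, 0.4, -3.0]
grip_width: 0.906
```

apply_moves --increments '[[[0,0,0.2,0],[0,0,0,0]]]'

```text
clock: 17.7
position: [0.5422, 0.1674, 0.1347]
tool_rot: [[0.966, 0.259, -0.0], [0.259, -0.966, -0.0], [-0.0, 0.0, -1.0]]
contact_force: [0.1, -0.5, -3.0]
grip_width: 0.904
```

apply_moves --increments '[[[0,0,0.2,0],[0,0,0,0]]]'

```text
clock: 17.87
position: [0.5422, 0.1674, 0.1326]
tool_rot: [[0.966, 0.259, -0.001], [0.259, -0.966, -0.0], [-0.001, 0.0, -1.0]]
contact_force: [-0.4, -0.4, -2.6]
grip_width: 0.909
```

apply_moves --increments '[[[0,0,0.2,0],[0,0,0,0]]]'

```text
clock: 18.03
position: [0.5422, 0.1674, 0.1306]
tool_rot: [[0.966, 0.259, -0.0], [0.259, -0.966, -0.0], [-0.0, 0.0, -1.0]]
contact_force: [-0.2, -0.7, -3.8]
grip_width: 0.91
```

apply_moves --increments '[[[0,0,0.2,0],[0,0,0,0]]]'

```text
clock: 18.2
position: [0.5427, 0.1677, 0.1291]
tool_rot: [[0.966, 0.259, 0.001], [0.259, -0.966, 0.0], [0.001, -0.0, -1.0]]
contact_force: [-0.7, -0.2, 2.2]
grip_width: 0.91
```

```bash
python3 ang.py|tail -6
```

```text
290 [-0.0005 -0.0009  0.0137] [105 106 110]
310 [-0.001  -0.0007 -0.0054] [103 102 106]
330 [-0.0003 -0.0007 -0.0228] [37 39 38]
350 [-0.0027 -0.0006 -0.0329] [117 114 120]
370 [-0.0016 -0.0005 -0.046 ] [18 18 19]
390 [-0.0054 -0.0005 -0.0515] [107 106 109]
```

apply_moves --increments '[[[0,0,0.2,0],[0,0,0,0],[0,0,0,0]]]'

```text
clock: 18.5
position: [0.5427, 0.1677, 0.1272]
tool_rot: [[0.966, 0.259, 0.001], [0.259, -0.966, 0.0], [0.001, -0.0, -1.0]]
contact_force: [-1.0, -0.1, 3.7]
grip_width: 0.907
```

apply_moves --increments '[[[0,0,0.3,0],[0,0,0,0],[0,0,0,0]]]'

```text
clock: 18.75
position: [0.5426, 0.1678, 0.1241]
tool_rot: [[0.966, 0.26, 0.0], [0.26, -0.966, 0.0], [0.0, -0.0, -1.0]]
contact_force: [-1.1, 0.8, 4.0]
grip_width: 0.905
```

```bash
cat > top.py <<'E'
from station import robot, vision
from h import *
s=robot.read_state();v=vision.snapshot("wrist");P=depthpts(v);T=v["tool_from_camera"];Q=P@T[:3,:3].T+T[:3,3]
m=(Q[...,2]<-.03)&(Q[...,2]>-.075)&(abs(Q[...,1])<.028)&(Q[...,0]<-.006)&(Q[...,0]>-.022)&(v["z_map"]>0)
z=np.median(Q[m][:,2]) if m.sum() else 9;print(s["clock"],m.sum(),"toolz",z.round(4),"handle top z",(s["position"][2]-z).round(4),"foot",(s["position"][2]-z-.157).round(4))
q=Q[m];print("x range",np.percentile(q[:,0],[1,99]).round(4),"fit",np.polyfit(q[:,1],q[:,2],1).round(4)); h=(Q[...,2]<-.03)&(Q[...,2]>-.075)&(abs(Q[...,0]+.013)<.003)
print(s["position"].round(4),s["contact_force"].round(1),s["grip_width"])
cv2.imwrite("pics/tp.png",v["image"][:,:,::-1])
E
python3 top.py
```

```text
18.75 6060 toolz -0.0517 handle top z 0.1757 foot 0.0187
x range [-0.0217 -0.0061] fit [ 0.011  -0.0516]
[0.5426 0.1678 0.1241] [-1.1  0.8  4. ] 0.90516748232986
```

The lugs are already in the slot: the bolt sinks against a soft spring force without slipping in the pads. I'll push it fully in.

apply_moves --increments '[[[0,0,0.3,0],[0,0,0.3,0],[0,0,0,0],[0,0,0,0]]]'

```text
clock: 19.13
position: [0.5428, 0.1678, 0.1183]
tool_rot: [[0.966, 0.259, 0.001], [0.259, -0.966, 0.0], [0.001, -0.0, -1.0]]
contact_force: [0.9, 1.2, 7.6]
grip_width: 0.908
```

```bash
python3 top.py; python3 -c "
from station import robot
print(robot.read_state()['qpos'].round(3))"
```

```text
19.1333 6116 toolz -0.0517 handle top z 0.17 foot 0.013
x range [-0.0217 -0.0061] fit [ 0.0114 -0.0517]
[0.5428 0.1678 0.1183] [0.9 1.2 7.6] 0.9076951638157263
[-0.088  0.484 -0.424  1.805  0.247  0.904 -1.931]
```

It's fully pushed in, with the foot at 13 mm. Joint 7 hasn't enough range left for a clockwise quarter turn, and the grip is off-centre. I'll let the spring raise the bolt, release it, turn the gripper -90° and take the handle anew across its thickness.

apply_moves --increments '[[[0,0,-0.3,0],[0,0,-0.3,0],[0,0,-0.3,0],[0,0,0,0]]]'

```text
clock: 19.52
position: [0.5427, 0.1676, 0.1275]
tool_rot: [[0.966, 0.259, 0.001], [0.259, -0.966, 0.0], [0.001, -0.0, -1.0]]
contact_force: [-0.8, 1.2, 2.7]
grip_width: 0.905
```

apply_moves --increments '[[[0,0,0,0],[0,0,0,0],[0,0,0,0],[0,0,0,0]]]' --claw 8.54

```text
clock: 19.85
position: [0.5421, 0.1672, 0.1265]
tool_rot: [[0.966, 0.259, -0.001], [0.259, -0.966, -0.0], [-0.001, 0.0, -1.0]]
contact_force: [0.8, 0.5, -0.2]
grip_width: 0.998
```

apply_moves --increments '[[[0,0,-0.5,0],[0,0,-1,0],[0,0,-2,0],[0,0,-2,0],[0,0,-1.5,0]]]'

```text
clock: 20.27
position: [0.5428, 0.1679, 0.1994]
tool_rot: [[0.966, 0.26, 0.002], [0.26, -0.966, 0.001], [0.002, -0.0, -1.0]]
contact_force: [0.6, 0.4, -0.2]
grip_width: 1.0
```

```bash
python3 top.py
python3 - <<'E'
from station import robot, vision
from h import *
s=robot.read_state();v=vision.snapshot("wrist");P=depthpts(v);T=v["tool_from_camera"];Q=P@T[:3,:3].T+T[:3,3];W=Q@s["tool_rot"].T+s["position"]
m=(abs(W[...,2]-.181)<.006)&(v["image"].max(-1)<110)&(np.hypot(W[...,0]-.53,W[...,1]-.164)<.05)
print(m.sum(),W[m].mean(0),np.median(W[m][:,2]),cv2.minAreaRect((W[m][:,:2]*1000).astype(np.float32)))
E
```

```text
5279 [0.5324994  0.16548214 0.18010749] 0.18055647193921576 ((530.852783203125, 165.20684814453125), (24.38622283935547, 77.35791015625), 14.740691184997559)Traceback (most recent call last):
  File "top.py", line 5, in <module>
    z=np.median(Q[m][:,2]) if m.sum() else 9;print(s["clock"],m.sum(),"toolz",z.round(4),"handle top z",(s["position"][2]-z).round(4),"foot",(s["position"][2]-z-.157).round(4))
                                                                              ^^^^^^^
AttributeError: 'int' object has no attribute 'round'
```

apply_moves --increments '[[[-0.7,0,0,0],[-0.6,0,0,0],[0,0,0,-7],[0,0,0,-7],[0,0,0,-7]]]' --claw 5

```text
clock: 20.78
position: [0.5285, 0.1637, 0.1962]
tool_rot: [[0.805, 0.593, -0.002], [0.593, -0.805, -0.001], [-0.002, -0.0, -1.0]]
contact_force: [-0.3, 0.9, -0.5]
grip_width: 0.586
```

apply_moves --increments '[[[0,0,0,-7],[0,0,0,-7],[0,0,0,-7],[0,0,0,-7],[0,0,0,-7]]]'

```text
clock: 21.2
position: [0.5286, 0.1636, 0.1961]
tool_rot: [[0.319, 0.948, -0.002], [0.948, -0.319, -0.001], [-0.001, -0.001, -1.0]]
contact_force: [0.9, 0.9, 0.4]
grip_width: 0.583
```

apply_moves --increments '[[[0,0,0,-7],[0,0,0,-7],[0,0,0,-7],[0,0,0,-7],[0,0,0,-6]]]'

```text
clock: 21.62
position: [0.5286, 0.1636, 0.1961]
tool_rot: [[-0.266, 0.964, -0.002], [0.964, 0.266, -0.001], [-0.0, -0.002, -1.0]]
contact_force: [0.0, 0.3, 0.5]
grip_width: 0.582
```

apply_moves --increments '[[[0,0,0,0],[0,0,0,0]]]'

```text
clock: 21.78
position: [0.529, 0.1637, 0.1962]
tool_rot: [[-0.256, 0.967, -0.002], [0.967, 0.256, -0.0], [-0.0, -0.002, -1.0]]
contact_force: [0.6, 0.0, -0.4]
grip_width: 0.582
```

```bash
cat > hd.py <<'E'
from station import robot, vision
from h import *
s=robot.read_state();v=vision.snapshot("wrist");P=depthpts(v);T=v["tool_from_camera"];Q=P@T[:3,:3].T+T[:3,3];W=Q@s["tool_rot"].T+s["position"]
m=(abs(W[...,2]-.178)<.009)&(v["image"].max(-1)<110)&(np.hypot(W[...,0]-.53,W[...,1]-.164)<.05)&(np.hypot(Q[...,0],Q[...,1])<.05)
n,l,st,c=cv2.connectedComponentsWithStats(m.astype(np.uint8));i=1+st[1:,4].argmax();m=l==i
r=cv2.minAreaRect((W[m][:,:2]*1000).astype(np.float32));print(m.sum(),np.median(W[m][:,2]),r)
print("tool",cv2.minAreaRect((Q[m][:,:2]*1000).astype(np.float32)),s["position"].round(4),s["qpos"].round(2))
print("yaw",np.degrees(np.arctan2(s["tool_rot"][1,0],s["tool_rot"][0,0])))
cv2.imwrite("pics/hd.png",v["image"][:,:,::-1])
E
python3 hd.py
```

```text
6174 0.18054990896715706 ((529.390869140625, 165.52981567382812), (26.004112243652344, 76.7444076538086), 15.173646926879883)
tool ((1.6532516479492188, 0.9053745269775391), (26.00447654724121, 76.7446517944336), 89.67688751220703) [0.529  0.1637 0.1962] [ 0.18  0.46 -0.81  1.73  0.37  1.11 -0.48]
yaw 104.84905604237362
```

apply_moves --increments '[[[0.15,0.1,1.5,0],[0,0,1.5,0],[0,0,1,0],[0,0,0,0]]]'

```text
clock: 22.17
position: [0.5291, 0.165, 0.1549]
tool_rot: [[-0.258, 0.966, -0.003], [0.966, 0.258, -0.002], [-0.001, -0.004, -1.0]]
contact_force: [-0.6, -0.4, 0.3]
grip_width: 0.589
```

apply_moves --increments '[[[0,0,0.7,0],[0,0,0.7,0],[0,0,0,0]]]'

```text
clock: 22.42
position: [0.53, 0.1655, 0.142]
tool_rot: [[-0.259, 0.966, -0.001], [0.966, 0.259, -0.001], [-0.0, -0.001, -1.0]]
contact_force: [0.3, -0.7, -1.3]
grip_width: 0.584
```

apply_moves --increments '[[[0,0,0,0],[0,0,0,0],[0,0,0,0],[0,0,0,0],[0,0,0,0]]]' --claw 2 --grip_force 60

```text
clock: 22.83
position: [0.5307, 0.166, 0.1434]
tool_rot: [[-0.259, 0.966, 0.001], [0.966, 0.259, 0.0], [0.0, 0.001, -1.0]]
contact_force: [0.1, 0.4, 1.8]
grip_width: 0.294
```

```bash
python3 hd.py
```

```text
11404 0.18064139235108873 ((531.5582275390625, 166.5111083984375), (28.544931411743164, 76.4972915649414), 13.10518741607666)
tool ((0.24880599975585938, 0.9328756332397461), (76.4963150024414, 28.55345344543457), 1.922531008720398) [0.5307 0.166  0.1434] [ 0.15  0.52 -0.78  1.79  0.42  1.01 -0.53]
yaw 105.02170579118439
```

View pics/hd.png

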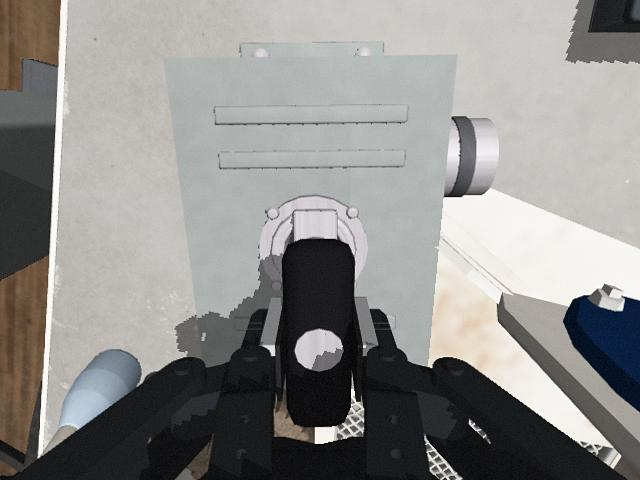

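The handle is now gripped centrally across its thickness, at 25 mm opening. I'll push in, then turn clockwise.

apply_moves --increments '[[[0,0,0.4,0],[0,0,0.4,0],[0,0,0.3,0],[0,0,0,0],[0,0,0,0]]]'

```text
clock: 23.3
position: [0.5307, 0.1661, 0.132]
tool_rot: [[-0.259, 0.966, 0.0], [0.966, 0.259, 0.0], [0.0, 0.0, -1.0]]
contact_force: [0.3, 0.0, 7.4]
grip_width: 0.293
```

apply_moves --increments '[[[0,0,0,5],[0,0,0,5],[0,0,0,5],[0,0,0,5],[0,0,0,0]]]'

```text
clock: 23.72
position: [0.5309, 0.1663, 0.1323]
tool_rot: [[0.092, 0.996, 0.001], [0.996, -0.092, 0.0], [0.0, 0.001, -1.0]]
contact_force: [-0.4, 0.6, 6.0]
grip_width: 0.293
```

```bash
sed -i 's/.178)<.009/.175)<.012/' hd.py; python3 hd.py; python3 -c "
from station import robot
s=robot.read_state();print(s['contact_force'],s['wrist_torque'])"
```

```text
12128 0.16977514856914253 ((532.1253051757812, 166.71044921875), (76.7870864868164, 30.598556518554688), 83.80541229248047)
tool ((0.5591697692871094, 1.2630882263183594), (76.7852783203125, 30.599103927612305), 0.9130681157112122) [0.5309 0.1663 0.1323] [ 0.09  0.5  -0.68  1.81  0.38  0.97 -0.84]
yaw 84.72063480587174
[-0.05292772 -0.07291006  6.82932538] [-0.0223255  -0.06578066 -0.04211109]
```

apply_moves --increments '[[[0,0,0,6],[0,0,0,6],[0,0,0,6],[0,0,0,6],[0,0,0,6]]]'

```text
clock: 24.18
position: [0.5305, 0.166, 0.1321]
tool_rot: [[0.577, 0.817, 0.0], [0.817, -0.577, 0.0], [0.0, 0.0, -1.0]]
contact_force: [-0.7, -0.6, 6.9]
grip_width: 0.295
```

apply_moves --increments '[[[0,0,0,6],[0,0,0,6],[0,0,0,6],[0,0,0,6],[0,0,0,0]]]'

```text
clock: 24.6
position: [0.53, 0.1656, 0.1319]
tool_rot: [[0.86, 0.51, -0.001], [0.51, -0.86, -0.001], [-0.001, 0.001, -1.0]]
contact_force: [-1.7, -1.2, 6.7]
grip_width: 0.291
```

```bash
cat > t.py <<'E'
from station import robot
import numpy as np
s=robot.read_state();print(s["clock"],s['contact_force'].round(1),s['wrist_torque'].round(3),s['position'].round(4),np.degrees(np.arctan2(s["tool_rot"][1,0],s["tool_rot"][0,0])),s["qpos"].round(2))
E
python3 t.py
```

```text
24.6 [-1.7 -1.2  6.7] [-0.495  0.466 -0.041] [0.53   0.1656 0.1319] 30.657533290091987 [-0.07  0.45 -0.45  1.82  0.24  0.92 -1.66]
```

apply_moves --increments '[[[0,0,0,4],[0,0,0,4],[0,0,0,0]]]'

```text
clock: 24.85
position: [0.5298, 0.1655, 0.1318]
tool_rot: [[0.922, 0.387, -0.001], [0.387, -0.922, -0.001], [-0.001, 0.001, -1.0]]
contact_force: [-3.6, -1.4, 7.0]
grip_width: 0.297
```

```bash
python3 t.py
```

```text
24.85 [-3.6 -1.4  7. ] [-0.461  0.656  0.036] [0.5298 0.1655 0.1318] 22.787653732470996 [-0.09  0.45 -0.42  1.82  0.22  0.92 -1.78]
```

apply_moves --increments '[[[0,0,0,3],[0,0,0,0],[0,0,0,0]]]'

```text
clock: 25.1
position: [0.5298, 0.1653, 0.1318]
tool_rot: [[0.94, 0.342, -0.001], [0.342, -0.94, -0.001], [-0.002, 0.001, -1.0]]
contact_force: [-2.7, -2.2, 6.9]
grip_width: 0.293
```

```bash
python3 t.py
```

```text
25.1 [-2.7 -2.2  6.9] [-0.563  0.676  0.007] [0.5298 0.1653 0.1318] 20.012821179328547 [-0.1   0.45 -0.41  1.82  0.22  0.92 -1.83]
```

apply_moves --increments '[[[0,0,0,3],[0,0,0,0],[0,0,0,0]]]'

```text
clock: 25.35
position: [0.5297, 0.1654, 0.1318]
tool_rot: [[0.956, 0.293, -0.001], [0.293, -0.956, -0.001], [-0.002, 0.001, -1.0]]
contact_force: [-1.8, -1.1, 6.7]
grip_width: 0.295
```

```bash
python3 t.py;python3 hd.py
```

```text
25.35 [-1.8 -1.1  6.7] [-0.485  0.682 -0.027] [0.5297 0.1654 0.1318] 17.014757477163425 [-0.11  0.45 -0.39  1.82  0.21  0.92 -1.87]
12091 0.16925706745839994 ((531.4893188476562, 165.6591796875), (76.70902252197266, 30.544322967529297), 16.647045135498047)
tool ((1.729736328125, 0.3049640655517578), (76.71497344970703, 30.54469871520996), 0.36636555194854736) [0.5297 0.1654 0.1318] [-0.11  0.45 -0.39  1.82  0.21  0.92 -1.87]
yaw 17.014757477163425
```

Turned 88°, with the handle following and no stop yet. I'll keep going in small steps.

apply_moves --increments '[[[0,0,0,3],[0,0,0,0],[0,0,0,0]]]'

```text
clock: 25.65
position: [0.5298, 0.1652, 0.1317]
tool_rot: [[0.97, 0.242, -0.001], [0.242, -0.97, -0.001], [-0.002, 0.001, -1.0]]
contact_force: [-2.0, -2.0, 6.9]
grip_width: 0.291
```

```bash
python3 t.py
```

```text
25.65 [-2.  -2.   6.9] [-0.657  0.582  0.013] [0.5298 0.1652 0.1317] 14.006982602850607 [-0.12  0.44 -0.38  1.82  0.2   0.91 -1.92]
```

apply_moves --increments '[[[0,0,0,3],[0,0,0,0],[0,0,0,0]]]'

```text
clock: 25.9
position: [0.5299, 0.1649, 0.1317]
tool_rot: [[0.982, 0.191, -0.001], [0.191, -0.982, -0.002], [-0.001, 0.001, -1.0]]
contact_force: [-2.4, -2.7, 6.7]
grip_width: 0.292
```

```bash
python3 t.py
```

```text
25.9 [-2.4 -2.7  6.7] [-0.837  0.539 -0.05 ] [0.5299 0.1649 0.1317] 10.998980873430042 [-0.13  0.44 -0.37  1.82  0.2   0.91 -1.96]
```

apply_moves --increments '[[[0,0,0,3],[0,0,0,0],[0,0,0,0]]]'

```text
clock: 26.15
position: [0.5299, 0.1647, 0.1317]
tool_rot: [[0.99, 0.139, -0.001], [0.139, -0.99, -0.002], [-0.001, 0.002, -1.0]]
contact_force: [-2.2, -1.6, 5.9]
grip_width: 0.292
```

```bash
python3 t.py; python3 hd.py
```

```text
26.15 [-2.2 -1.6  5.9] [-1.023  0.483 -0.01 ] [0.5299 0.1647 0.1317] 7.993962315214507 [-0.14  0.44 -0.35  1.83  0.19  0.91 -2.01]
13718 0.1693163137582468 ((532.4815673828125, 163.0011444091797), (76.44660949707031, 49.4911003112793), 26.712604522705078)
tool ((2.301450729370117, -1.8212356567382812), (76.29145050048828, 49.55011749267578), 19.63400650024414) [0.5299 0.1647 0.1317] [-0.14  0.44 -0.35  1.83  0.19  0.91 -2.01]
yaw 7.993962315214507
```

```bash
cat > pc.py <<'E'
from station import robot, vision
from h import *
s=robot.read_state();v=vision.snapshot("wrist");P=depthpts(v);T=v["tool_from_camera"];Q=P@T[:3,:3].T+T[:3,3];W=Q@s["tool_rot"].T+s["position"]
t=.1693
m=(abs(W[...,2]-t)<.004)&(np.hypot(Q[...,0],Q[...,1])<.041)
m=cv2.morphologyEx(m.astype(np.uint8),cv2.MORPH_OPEN,np.ones((9,9)))
n,l,st,c=cv2.connectedComponentsWithStats(m);i=1+st[1:,4].argmax();q=Q[l==i]
f=cv2.fitLine((q[:,:2]*1000).astype(np.float32),cv2.DIST_HUBER,0,.01,.01).ravel();print(len(q),"handle dir in tool deg",np.degrees(np.arctan2(f[1],f[0])),f, "z",np.median(q[:,2]), "slope x,y",np.linalg.lstsq(np.c_[q[:,:2],np.ones(len(q))],q[:,2],rcond=None)[0].round(3))
cv2.imwrite("pics/pc.png",v["image"][:,:,::-1])
E
python3 pc.py
```

```text
10713 handle dir in tool deg -0.33295792 [ 0.99998313 -0.00581118  5.713003    0.12863854] z -0.037698214196778435 slope x,y [ 0.009  0.003 -0.038]
```

apply_moves --increments '[[[0,0,0,3],[0,0,0,0],[0,0,0,0]]]'

```text
clock: 26.5
position: [0.5299, 0.1647, 0.1317]
tool_rot: [[0.996, 0.087, -0.001], [0.087, -0.996, -0.002], [-0.001, 0.002, -1.0]]
contact_force: [-2.1, -2.0, 6.6]
grip_width: 0.292
```

```bash
python3 t.py; python3 pc.py
```

```text
26.5 [-2.1 -2.   6.6] [-0.96   0.467 -0.063] [0.5299 0.1647 0.1317] 4.987063494429063 [-0.15  0.44 -0.34  1.83  0.18  0.91 -2.05]
10762 handle dir in tool deg -0.48559842 [ 0.99996406 -0.00847519  5.6815257   0.09736913] z -0.037789714507073795 slope x,y [ 0.01   0.006 -0.038]
```

apply_moves --increments '[[[0,0,0,3],[0,0,0,0],[0,0,0,0]]]'

```text
clock: 26.8
position: [0.5299, 0.1645, 0.1317]
tool_rot: [[0.999, 0.035, -0.001], [0.035, -0.999, -0.002], [-0.001, 0.002, -1.0]]
contact_force: [-1.7, -3.5, 7.0]
grip_width: 0.292
```

```bash
python3 t.py; python3 pc.py
```

```text
26.8 [-1.7 -3.5  7. ] [-1.138  0.533  0.011] [0.5299 0.1645 0.1317] 1.9893053405847898 [-0.16  0.44 -0.33  1.83  0.18  0.91 -2.1 ]
10726 handle dir in tool deg -0.21423979 [ 9.9999303e-01 -3.7391812e-03  5.7186294e+00 -2.8992118e-02] z -0.037785282783587476 slope x,y [ 0.01   0.006 -0.038]
```

apply_moves --increments '[[[0,0,0,3],[0,0,0,0],[0,0,0,0]]]'

```text
clock: 27.1
position: [0.5299, 0.1645, 0.1317]
tool_rot: [[1.0, -0.017, -0.001], [-0.017, -1.0, -0.002], [-0.001, 0.002, -1.0]]
contact_force: [-0.9, -3.7, 7.0]
grip_width: 0.292
```

```bash
python3 t.py; python3 pc.py
```

```text
27.1 [-0.9 -3.7  7. ] [-1.203  0.555  0.221] [0.5299 0.1645 0.1317] -0.9946025901738554 [-0.16  0.43 -0.32  1.83  0.17  0.91 -2.15]
10771 handle dir in tool deg 0.03685897 [ 9.9999982e-01  6.4331031e-04 -8.2871265e+00 -2.4388345e-01] z -0.03777022741496412 slope x,y [ 0.009 -0.002 -0.038]
```

The z torque is starting to rise at about 106°. I'll go a little further to confirm the stop.

apply_moves --increments '[[[0,0,0,2],[0,0,0,0],[0,0,0,0]]]'

```text
clock: 27.4
position: [0.5298, 0.1645, 0.1317]
tool_rot: [[0.999, -0.052, -0.001], [-0.052, -0.999, -0.002], [-0.001, 0.002, -1.0]]
contact_force: [-2.2, -3.7, 6.1]
grip_width: 0.298
```

```bash
python3 t.py; python3 pc.py
```

```text
27.4 [-2.2 -3.7  6.1] [-1.194  0.606  0.337] [0.5298 0.1645 0.1317] -2.9646528517677715 [-0.17  0.43 -0.31  1.83  0.16  0.91 -2.18]
10819 handle dir in tool deg -0.2954847 [ 9.9998671e-01 -5.1571582e-03  5.7719679e+00 -1.4278580e-01] z -0.03773891237795572 slope x,y [ 0.01   0.001 -0.038]
```

apply_moves --increments '[[[0,0,0,2],[0,0,0,0],[0,0,0,0]]]'

```text
clock: 27.7
position: [0.5298, 0.1649, 0.1318]
tool_rot: [[0.996, -0.086, -0.001], [-0.086, -0.996, -0.002], [-0.001, 0.002, -1.0]]
contact_force: [-3.0, -2.2, 7.7]
grip_width: 0.293
```

```bash
python3 t.py; python3 pc.py
```

```text
27.7 [-3.  -2.2  7.7] [-0.901  0.767  0.495] [0.5298 0.1649 0.1318] -4.937036667611179 [-0.18  0.43 -0.3   1.83  0.16  0.91 -2.21]
10995 handle dir in tool deg -0.3484734 [ 0.9999815  -0.00608197  5.913692   -0.14933574] z -0.037806545224832955 slope x,y [ 0.01   0.001 -0.038]
```

apply_moves --increments '[[[0,0,0,3],[0,0,0,0],[0,0,0,0]]]'

```text
clock: 28.0
position: [0.5299, 0.1652, 0.1318]
tool_rot: [[0.991, -0.138, -0.001], [-0.138, -0.99, -0.002], [-0.001, 0.002, -1.0]]
contact_force: [-2.4, -3.1, 7.9]
grip_width: 0.292
```

```bash
python3 t.py; python3 pc.py
```

```text
28.0 [-2.4 -3.1  7.9] [-0.813  0.609  0.775] [0.5299 0.1652 0.1318] -7.903796525841757 [-0.19  0.43 -0.29  1.83  0.15  0.9  -2.25]
11057 handle dir in tool deg -0.81817436 [ 0.999898   -0.01427935  6.30028    -0.27628782] z -0.037877551404462806 slope x,y [ 0.014  0.004 -0.038]
```

apply_moves --increments '[[[0,0,0,3],[0,0,0,0],[0,0,0,0]]]'

```text
clock: 28.3
position: [0.5298, 0.1655, 0.1317]
tool_rot: [[0.982, -0.189, -0.001], [-0.189, -0.982, -0.001], [-0.001, 0.002, -1.0]]
contact_force: [-2.2, -1.7, 5.4]
grip_width: 0.295
```

```bash
python3 t.py; python3 pc.py
```

```text
28.3 [-2.2 -1.7  5.4] [-0.468  0.452  0.893] [0.5298 0.1655 0.1317] -10.870205806933038 [-0.2   0.43 -0.28  1.83  0.15  0.9  -2.3 ]
10966 handle dir in tool deg -2.6265051 [ 0.99894947 -0.04582511  5.9809103  -0.47820175] z -0.037799536187464844 slope x,y [ 0.01  -0.004 -0.038]
```

The handle now lags the tool and the torque is 0.9 Nm, so it's at the stop. I'll relieve the twist, ease up and let go.

apply_moves --increments '[[[0,0,0,-3],[0,0,-0.3,0],[0,0,-0.2,0],[0,0,0,0],[0,0,0,0]]]'

```text
clock: 28.77
position: [0.5301, 0.1654, 0.1374]
tool_rot: [[0.99, -0.14, -0.001], [-0.14, -0.99, -0.001], [-0.001, 0.001, -1.0]]
contact_force: [-5.2, -2.1, 4.6]
grip_width: 0.289
```

```bash
python3 t.py; sed -i 's/^t=.1693/t=s["position"][2]+.0377/' pc.py; python3 pc.py
```

```text
28.7667 [-5.2 -2.1  4.6] [-0.806  1.253  0.175] [0.5301 0.1654 0.1374] -8.062558238788798 [-0.19  0.42 -0.29  1.82  0.15  0.92 -2.25]
10740 handle dir in tool deg -0.8322254 [ 0.9998945  -0.01452456  5.3227     -0.23109975] z -0.03788196385488239 slope x,y [ 0.011 -0.    -0.038]
```

apply_moves --increments '[[[0,0,0,0],[0,0,0,0],[0,0,0,0],[0,0,0,0],[0,0,0,0]]]' --claw 5

```text
clock: 29.23
position: [0.5307, 0.166, 0.1371]
tool_rot: [[0.99, -0.139, 0.0], [-0.139, -0.99, 0.0], [0.0, -0.0, -1.0]]
contact_force: [-0.5, 0.2, -1.0]
grip_width: 0.582
```

```bash
python3 t.py; sed -i 's/^t=.*/t=.175/; s/-t)<.004/-t)<.009/' pc.py; python3 pc.py
```

```text
29.2333 [-0.5  0.2 -1. ] [-0.038 -0.037 -0.009] [0.5307 0.166  0.1371] -7.98219228844213 [-0.19  0.43 -0.29  1.82  0.15  0.91 -2.25]
12012 handle dir in tool deg -8.787523 [ 0.9882617  -0.15277062  5.5601835   0.8472723 ] z -0.03790483658272615 slope x,y [ 0.024  0.034 -0.038]
```

The handle top is at 0.175 m, so the foot is at about 18 mm, which is seated. I'll withdraw and check.

apply_moves --increments '[[[0,0,-1,0],[0,0,-1.5,0],[0,0,-2,0],[0,0,-3,0],[0,0,-3,0]]]'

```text
clock: 29.7
position: [0.5299, 0.1658, 0.2434]
tool_rot: [[0.99, -0.138, -0.001], [-0.138, -0.99, -0.0], [-0.001, 0.0, -1.0]]
contact_force: [0.9, -0.4, -0.2]
grip_width: 0.584
```

apply_moves --increments '[[[0,0,-2,0],[0,0,0,0],[0,0,0,0]]]'

```text
clock: 29.95
position: [0.5311, 0.1662, 0.2638]
tool_rot: [[0.99, -0.139, 0.003], [-0.139, -0.99, 0.001], [0.003, -0.001, -1.0]]
contact_force: [-0.4, 0.0, -0.4]
grip_width: 0.582
```

```bash
python3 t.py
python3 - <<'E'
from station import robot, vision
from h import *
s=robot.read_state();v=vision.snapshot("wrist");P=depthpts(v);T=v["tool_from_camera"];Q=P@T[:3,:3].T+T[:3,3];W=Q@s["tool_rot"].T+s["position"]
m=(abs(W[...,2]-.172)<.012)&(np.hypot(W[...,0]-.53,W[...,1]-.165)<.05)
w=W[m];print(m.sum(),np.median(w[:,2]),"foot",np.median(w[:,2])-.157,cv2.minAreaRect((w[:,:2]*1000).astype(np.float32)))
t=w[abs(w[:,2]-np.median(w[:,2]))<.004];print("tilt",np.linalg.lstsq(np.c_[t[:,:2]-t[:,:2].mean(0),np.ones(len(t))],t[:,2],rcond=None)[0])
t=vision.snapshot("top");o=np.load("top0.npz");d=cv2.absdiff(t["image"],o["image"]).max(-1)>60
im=np.hstack([cv2.resize(v["image"],(400,300)),cv2.resize(t["image"][150:330,80:530],(400,300))]);cv2.imwrite("pics/end.png",im[:,:,::-1])
E
```

```text
29.95 [-0.4  0.  -0.4] [-0.023  0.035 -0.042] [0.5311 0.1662 0.2638] -7.972929017341364 [-0.17  0.31 -0.3   1.66  0.1   1.19 -2.2 ]
3919 0.17504566744997735 foot 0.01804566744997735 ((530.5487670898438, 165.02188110351562), (76.56990814208984, 25.98509407043457), 1.0703288316726685)
tilt [-0.00574845  0.00731272  0.17495048]
```

View pics/end.png

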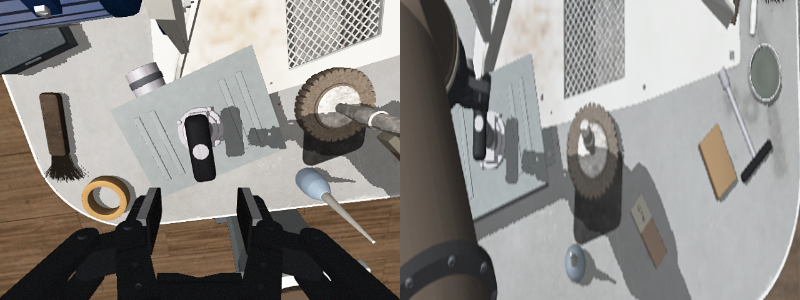

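The bolt stands upright with the foot at 18.0 mm. The bystanders look untouched and the gripper is clear, so I'm handing in.

```bash
python3 -c "
from station import ticket
print(ticket.close_job())"
```

```text
the job is handed in; nothing more can be done
None
```

The lock bolt is in the trap, turned to the stop and sprung up into its seat. I handed the job in at about 30 s of the 72 s allowed; no verdict is reported.

**What I did:** I took the bolt by its handle ends and shook it down, then used the wall of the mouth to stand it upright. I lowered it until the lugs went into the slot and pushed it in to foot ≈ 13 mm. I then took the handle anew across its thickness, pushed again and turned clockwise to the stop. There the torque reached about 0.9 Nm and the handle began to slip in the grip. Then I let go.

**Last checks:**
- **Seat:** handle top at 175.0 mm, so the foot is at 18.0 mm (nominal 18).
- **Upright and centred:** tilt is about 0.01 rad, and the handle centre is within about 2 mm of my estimate of the mouth. I didn't measure the foot's centring directly.
- **Clear:** the gripper is about 10 cm above the bolt, and there is no contact force.
- **Bystanders:** they look unmoved in the final picture; I did not measure them.

**What disagreed or went wrong:**
- **Fingertips:** when open they stood about 27–35 mm behind the reported TCP, not 17 mm ahead of it. I found this by eye and by touch.
- **Bench press:** on the way down to grasp, the fingertips pressed on the bench with about 42 N for roughly 0.5 s. The 40 N limit is stated for the arm and the gripper's body, so I don't know whether this counts against the run.
- **Bench pivot:** an attempt to stand the bolt upright against the bench failed because the foot slid.
- **Turn angle:** the stop came at about 110° from where I started the turn, not 90°. The handle then settled about 104° from that start. I put this down to the lugs not lying quite in line with the slot, plus some give at the stop.

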